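# Charge a grinding jar from the ball hopper and set it in the mill

## Robot

A 6-joint arm with a two-finger parallel gripper is mounted at the origin on the work surface. World frame = base frame: x ahead of the robot, y to its left, z up, the work surface at z = 0. Lengths are in m, angles in degrees, forces in N, time in s.
With the tool pointing down it reaches from about 0.35 to 0.875 m from the base axis. Payload 4.2 kg.
Tool frame: the origin (TCP) lies on the centre line of the jaws, within the pads' length; the fingertips stand 19 mm ahead of it and the grasp point (between the pads) is the TCP; z points along the fingers, y is the line along which they close (so a half turn about z gives the same grasp; the last joint's range is limited). The gripper opens to 87 mm and grips with 3 to 60 N. Pads are 19 mm wide; open, the fingers measure 117 mm over their backs; the gripper's body (75 mm by 190 mm) begins 51 mm behind the grasp point.
Start: joints at [85.692, 22.042, 0.453, 0, -68.411, -14.817], TCP at [0.205, 0.59, 0.214] pointing down, gripper open.
Joint ranges: [-179.83, 179.83], [-69.29, 118.12], [-61.27, 80.66], [-181.25, 117.63], [-171.15, -9.14], [-177.46, 177.46]. Speed limits (degrees/s): [159.86, 159.86, 180, 180, 180, 180].

## Interface

Orientations are given as a 3x3 rotation matrix whose columns are the frame's x, y, z axes.
In Python, from station import sense, capture, finish_job, search_frame, masks_of gives the robot as it stands.
- The arm moves only by the tool drive_tool, never from a script. Its argument "rows" is a list of rows, each a list of 7 numbers: the opening in per cent of the stroke, from 0 (shut) to 100 (fully open), then the shift along the world's x, y, z in mm, then the turn, a rotation vector about the world's x, y, z in rad. In form: [[fingers, dx, dy, dz, wx, wy, wz], ...]. A call has 1 to 5 rows; each row shifts and turns the commanded pose from where the row before left it; what a row does not reach is not made up. A row lasts 1/12 s, in which the tool goes at most 41.7 mm and 7.16 degrees, less where a joint would pass 70% of its speed; a pose out of reach is approached as far as the arm can. A call is refused whole if a number of a shift passes 41.7 or a number of a turn 0.125, either way. A call with a gripper value outside its range is refused whole. The fingers move at their own pace and stop on an object; the grip force is fixed at half the most. Time passes only in rows, so rows that do not move let the fingers close. It gives the time, the measured TCP pose, the force, the opening and the grip force at its end, in the units of the state.
- sense(): the state, without advancing time (a new reading comes with each control period).
- capture(name): name is "scene" or "top" or "wrist"; returns a dict with "frame" (384x512x3 uint8, red, green, blue), "z_map" (384x512 float32, m along the optical axis (not along the pixel's ray), 0 where there is no reading), "fx", "fy", "cx", "cy" (pixels), "R" (3x3) and "t" (3): a world point X has camera coordinates R X + t; the wrist camera has in their place "T_tool_cam" (4x4, takes a point from camera to tool coordinates, whose origin is the TCP and whose axes are the flange's). Camera axes: x right, y down, z forward; pixel columns grow to the right and rows downward; lengths in m; the calibration is good to about 2 mm. A picture is of the moment at which its call begins: read the wrist's pose just before it.
- finish_job(): hands the job in; it is judged then, once.
Trained networks look in a picture, given as the dict that the camera call returned (one of the last four; its "shot" number tells which), for a name from the list of things; names that differ only in an ending like _2 or _b are one class to them, and where a whole thing is asked for, a point or a joint stands for the part that bears it (a point fixed in the world has none). Each returns a list of dicts, best first, with "p" (0 to 1); they miss things now and then, are a little off and sometimes report something else, mostly with a low value. They report only what shows in the picture. A call takes as long as a camera call.
- search_frame(label, picture): "xy" ([column, row] in pixels, amid what is visible of it).
- masks_of(label, picture): "region" (384x512 bool, what is visible of it) and "xy" ([column, row] in pixels, amid what is visible of it).
The state is a dict: "time_s": time; "joints": joint angles; "joint_velocities": joint speeds; "effort": joint torques, N m; "tcp_pos": TCP position; "ee_rot": TCP orientation; "wrist_force": force on the tool from outside, world axes, zero at the start; "moment": the same for the moment, N m; "gripper_width": opening from 0.0 (shut) to 1.0 (fully open); "gripper_force": force on a finger pad.
Only numpy, scipy, OpenCV 4.12 (cv2) and the standard library are available. Lean on these libraries where they do the work, as an engineer would, in place of code of your own. Each camera call takes 0.05 s, during which the arm holds its last target. There are 200 camera calls.

## Task

Get the grinding jar ready for the mill: stand the empty jar in the cradle under the hopper's spout, draw the slide gate right out to its end stop so that all five grinding balls run into the jar, and push the gate fully home again. All the ore lumps from the white sheet must go into the jar too; finish with the jar seated in the mill's jar holder with its lid on, nothing spilt. Keep the jar upright and leave the other things on the bench where they are.

Things in the scene. Friction and masses are not known exactly. Their poses are not given: they have to be found in the camera images.
- jar: white ceramic grinding jar, open at the top: 66 mm outer diameter, 80 mm high, 54 mm bore, wall 6 mm, bottom 8 mm thick, about 0.45 kg; origin at the centre of its underside, z up. Starts empty on the bench
- lid: white ceramic lid of the jar: a disc of 66 mm diameter, 6 mm thick, with a locating boss of 43 mm diameter, 4 mm deep below it (goes into the jar's bore) and a steel knob of 18 mm diameter, 24 mm tall on top (34 mm high in all); origin at the centre of the boss's underside, z up through the knob; on the jar its origin lies 76 mm above the jar's origin. Starts on the bench, knob up
- ball1: white ceramic grinding ball, 20 mm diameter, origin at its centre; at the start it lies with the others in the hopper's throat behind the shut gate (there are five)
- ball2: white ceramic grinding ball, 20 mm diameter, origin at its centre; at the start it lies with the others in the hopper's throat behind the shut gate (there are five)
- ball3: white ceramic grinding ball, 20 mm diameter, origin at its centre; at the start it lies with the others in the hopper's throat behind the shut gate (there are five)
- ball4: white ceramic grinding ball, 20 mm diameter, origin at its centre; at the start it lies with the others in the hopper's throat behind the shut gate (there are five)
- ball5: white ceramic grinding ball, 20 mm diameter, origin at its centre; at the start it lies with the others in the hopper's throat behind the shut gate (there are five)
- ore1: dark brown lump of ore, a block 19 x 16 x 13 mm (x, y, z of its own axes), 14 g; origin at the centre of its 19 x 16 mm underside; at the start on the white sheet. Three to five lumps are there; an absent one reads None from the start
- ore2: dark brown lump of ore, a block 19 x 16 x 13 mm (x, y, z of its own axes), 14 g; origin at the centre of its 19 x 16 mm underside; at the start on the white sheet. Three to five lumps are there; an absent one reads None from the start
- ore3: dark brown lump of ore, a block 19 x 16 x 13 mm (x, y, z of its own axes), 14 g; origin at the centre of its 19 x 16 mm underside; at the start on the white sheet. Three to five lumps are there; an absent one reads None from the start
- ore4: dark brown lump of ore, a block 19 x 16 x 13 mm (x, y, z of its own axes), 14 g; origin at the centre of its 19 x 16 mm underside; at the start on the white sheet. Three to five lumps are there; an absent one reads None from the start
- ore5: dark brown lump of ore, a block 19 x 16 x 13 mm (x, y, z of its own axes), 14 g; origin at the centre of its 19 x 16 mm underside; at the start on the white sheet. Three to five lumps are there; an absent one reads None from the start
- cradle (a point): jar cradle under the spout: black cup with a 74 mm bore and a rim 12 mm high, fixed on the hopper's base; this point is the centre of its floor (12 mm above the bench), where the middle of the jar's underside belongs. Axes: x level from the jar towards the hopper (the balls run towards -x), z up. Lower the jar from straight above, fingers to its two sides along y, clear of the spout
- hopper: steel ball hopper on a grey stand; origin on the bench right below the cradle point, same axes. Spout lip at x = 41 mm (30 mm at its two cheeks, y = 24 mm either side), 97 mm above the bench, 5 mm above the seated jar's rim; the chute rises behind it at 30 degrees; up to x = 66 mm its walls and gate stay below 137 mm; the bin behind it (x = 66 to 190 mm, y within 41 mm with its stand) is 0.253 m high, open at the top
- gate (a joint): how far the slide gate is drawn out, m: 0 = home, chute shut; 0.060 = hard against its end stop, chute fully open. It slides level along the cradle's -y axis, with about 3 N of friction, and stays where it is left
- gate_knob (a point): top centre of the gate's pull knob: an upright black post of 16 mm diameter, 38 mm tall (its foot is a small 18 x 22 mm block on the tail of the 4 mm gate blade); gripped from above. Top about 0.18 m above the bench. It moves with the gate; axes as for the cradle
- holder (a point): jar holder on the mill's turntable: a steel cup with a 74 mm bore and a rim 12 mm high; this point is the centre of its floor (90 mm above the bench), where the middle of the jar's underside belongs. A dark balance weight 44 mm high, 75 x 45 mm, stands about 0.14 m away across the turntable; nothing else on it is taller than the cup
- sheet: white sheet of board, 130 x 180 x 2 mm, fixed to the bench, on which the ore lies; origin at the centre of its underside
- bottle_a: small amber bottle with a white cap, 42 mm diameter, 75 mm tall; bystander, not to be moved
- bottle_b: second small amber bottle, same size; bystander, not to be moved
- bulb: red rubber pipette bulb standing on its base, 48 mm diameter, 80 mm tall; bystander, not to be moved
- beaker: small glass beaker, 56 mm diameter, 75 mm tall; bystander, not to be moved
- spatula: spatula, 170 mm long, lying beyond the sheet; bystander, not to be moved

How it is judged (in metres and radians):
On the way, in this order (a step that is already met when the one before it is completed fails the run):
1. the empty jar stands seated and upright in the cradle under the spout, with the gate still home (horizontal distance between jar and cradle below 0.008 m and z of jar in the frame of cradle between -0.004 and 0.003 m and angle between jar's own z axis and vertical below 0.06 rad and value of joint gate below 0.006 m), for 0.2 s.
2. the gate is drawn out to its end stop while the jar stands in the cradle (horizontal distance between jar and cradle below 0.008 m and z of jar in the frame of cradle between -0.004 and 0.003 m and angle between jar's own z axis and vertical below 0.06 rad and value of joint gate above 0.056 m), for 0.2 s.
3. all five balls are in the jar and the gate is pushed home again (horizontal distance between each of ball1, ball2, ball3, ball4, ball5 and jar below 0.029 m and z of ball1 in the frame of jar between 0 and 0.076 m and z of ball2 in the frame of jar between 0 and 0.076 m and z of ball3 in the frame of jar between 0 and 0.076 m and z of ball4 in the frame of jar between 0 and 0.076 m and z of ball5 in the frame of jar between 0 and 0.076 m and value of joint gate below 0.004 m), for 0.2 s.
At the end, for the whole second after the job is handed in: The jar stands seated in the mill's holder (within 8 mm of its centre and 3 mm of its floor, upright), all five balls and every ore lump that is present are inside it, its lid lies flat on its rim (within 8 mm of centre), the gate is home (within 4 mm), and everything is released and at rest (all of step 3 and horizontal distance between jar and holder below 0.008 m and z of jar in the frame of holder between -0.004 and 0.003 m and angle between jar's own z axis and vertical below 0.06 rad and horizontal distance between lid and jar below 0.008 m and z of lid in the frame of jar between 0.072 and 0.079 m and angle between lid's own z axis and vertical below 0.07 rad and horizontal distance between each of ore1, ore2, ore3, ore4, ore5 and jar below 0.029 m and z of ore1 in the frame of jar between 0 and 0.076 m and z of ore2 in the frame of jar between 0 and 0.076 m and z of ore3 in the frame of jar between 0 and 0.076 m and z of ore4 in the frame of jar between 0 and 0.076 m and z of ore5 in the frame of jar between 0 and 0.076 m and linear speed of each of jar, lid below 0.02 m/s); the robot touches nothing.
It fails at once if the jar is tipped by more than 40 degrees (angle between jar's own z axis and vertical above 0.7 rad).
It fails at once if a bystander (amber bottles, bulb, beaker, spatula) is moved by more than 4 cm (distance of any of bottle_a, bottle_b, bulb, beaker, spatula from where it was at the start of the episode above 0.04 m).
Of ore1, ore2, ore3, ore4, ore5 only 3 to 5 are there at a start; the rules pass over those that are not, and their reading is None.
At some moment in a run one of ore1, ore2, ore3, ore4, ore5, lid may be knocked a few centimetres aside while the robot is not near it.
It also fails if it takes over 192 s, if anything falls off the work surface, if the arm or the gripper's body presses on something with over 40 N, if the wrist force passes 120 N, or if a joint passes its speed limit or range.

## Working session

There is one attempt and no reset: what is moved stays moved. The work goes in short steps, Python scripts to look and compute and a tool call to move; the robot and the scene stay as the last step left them, time stands still between calls to the robot, and variables do not carry over. Pictures are saved under pics/ and viewed, at most 14 in all, crops included, and the job is handed in when it is done.

Besides the shell and the picture viewer there is one more tool, called by a JSON object that holds its "api" and its "payload". drive_tool: Moves the arm, as the interface text tells. Its arguments: {"type":"object","properties":{"rows":{"type":"array"}},"required":["rows"]}

```bash
mkdir -p pics
cat > h.py <<'E'
import numpy as np, cv2
from station import sense, capture, finish_job, search_frame, masks_of
def save(c,n): cv2.imwrite(f'pics/{n}.png',cv2.cvtColor(c['frame'],cv2.COLOR_RGB2BGR))
def cam(c,s=None):
    # world-from-camera R,t
    if 'R' in c: R=np.array(c['R']);return R.T,-R.T@np.array(c['t'])
    T=np.array(c['T_tool_cam']);Rt=np.array(s['ee_rot']);p=np.array(s['tcp_pos'])
    return Rt@T[:3,:3],Rt@T[:3,3]+p
def pts(c,s=None,mask=None):
    z=c['z_map'];m=z>0
    if mask is not None:m&=mask
    v,u=np.nonzero(m);d=z[m];R,t=cam(c,s)
    return np.c_[(u-c['cx'])/c['fx']*d,(v-c['cy'])/c['fy']*d,d]@R.T+t
def ray(c,xy,z,s=None):
    R,t=cam(c,s);d=R@np.array([(xy[0]-c['cx'])/c['fx'],(xy[1]-c['cy'])/c['fy'],1]);return t+d*(z-t[2])/d[2]
E
python3 - <<'E'
from h import *
np.set_printoptions(precision=3,suppress=True)
s=sense();print(s['time_s'],s['tcp_pos'],s['ee_rot'],s['gripper_width'])
names=['jar','lid','ore1','cradle','hopper','gate','gate_knob','holder','sheet','bottle_a','bulb','beaker','spatula']
for n in ['top','scene']:
    c=capture(n);save(c,n+'0');print(n,cam(c))
    for k in names:
        try:r=masks_of(k,c)
        except Exception as e: print(k,e);continue
        for o in r[:6]:
            if o['p']<.3: continue
            P=pts(c,s,o['region'])
            if len(P)==0: print(k,o['p'],o['xy'],'nod');continue
            print(k,round(o['p'],2),np.round(o['xy']),len(P),'med',np.median(P,0),'lo',np.percentile(P,3,0),'hi',np.percentile(P,97,0))
E
```

```text
0.0 [0.205 0.59  0.213] [[ 0.945 -0.328 -0.001]
 [-0.328 -0.945 -0.002]
 [ 0.     0.002 -1.   ]] 1.0038558646350282
top (array([[ 0.008, -0.997,  0.073],
       [-1.   , -0.007,  0.013],
       [-0.012, -0.073, -0.997]]), array([0.522, 0.001, 1.014]))
jar 0.8 [235. 237.] 631 med [0.489 0.041 0.01 ] lo [0.464 0.009 0.004] hi [0.517 0.069 0.082]
lid 0.83 [304. 241.] 577 med [ 0.478 -0.117  0.01 ] lo [ 0.449 -0.147  0.002] hi [ 0.508 -0.09   0.034]
ore1 0.6 [261. 186.] 23 med [ 0.612 -0.027  0.015] lo [ 0.607 -0.035  0.012] hi [ 0.617 -0.023  0.018]
ore1 0.43 [284. 193.] 33 med [ 0.602 -0.078  0.015] lo [ 0.597 -0.085  0.01 ] hi [ 0.61  -0.072  0.019]
cradle 0.67 [116. 252.] 6810 med [0.456 0.294 0.098] lo [0.393 0.177 0.006] hi [0.538 0.404 0.253]
hopper 0.69 [119. 255.] 6812 med [0.456 0.294 0.098] lo [0.392 0.177 0.006] hi [0.541 0.404 0.253]
gate 0.84 [116. 220.] 483 med [0.522 0.303 0.135] lo [0.441 0.279 0.001] hi [0.572 0.355 0.18 ]
gate_knob 0.61 [115. 222.] 446 med [0.522 0.303 0.136] lo [0.44  0.279 0.111] hi [0.57  0.32  0.181]
holder 0.92 [438. 212.] 19269 med [ 0.547 -0.424
[... 2092 characters left out ...]
d [ 0.639 -0.081  0.002] lo [ 0.577 -0.171 -0.002] hi [ 0.697 -0.002  0.006]
bottle_a 0.86 [197. 248.] 279 med [0.775 0.068 0.061] lo [0.756 0.044 0.015] hi [0.79  0.076 0.077]
bottle_a 0.79 [166. 187.] 262 med [ 0.776 -0.181  0.052] lo [ 0.759 -0.209  0.008] hi [ 0.792 -0.173  0.078]
bulb 0.58 [298. 185.] 201 med [ 0.389 -0.033  0.036] lo [ 0.367 -0.05   0.007] hi [ 0.404 -0.019  0.072]
beaker 0.77 [328. 207.] 410 med [0.367 0.103 0.05 ] lo [0.341 0.077 0.005] hi [0.391 0.128 0.076]
beaker 0.38 [198. 107.] 9232 med [ 0.566 -0.457  0.088] lo [ 0.416 -0.605  0.024] hi [ 0.698 -0.271  0.212]
spatula 0.7 [182. 229.] 658 med [ 0.777 -0.048  0.004] lo [ 0.746 -0.141 -0.002] hi [0.808 0.01  0.021]
```

Run:
```python
import cv2
a=cv2.imread('pics/top0.png')
cv2.imwrite('pics/top0b.png',cv2.resize(a,(800,600),interpolation=cv2.INTER_CUBIC))
```

```text
(no output)
```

View pics/top0b.png

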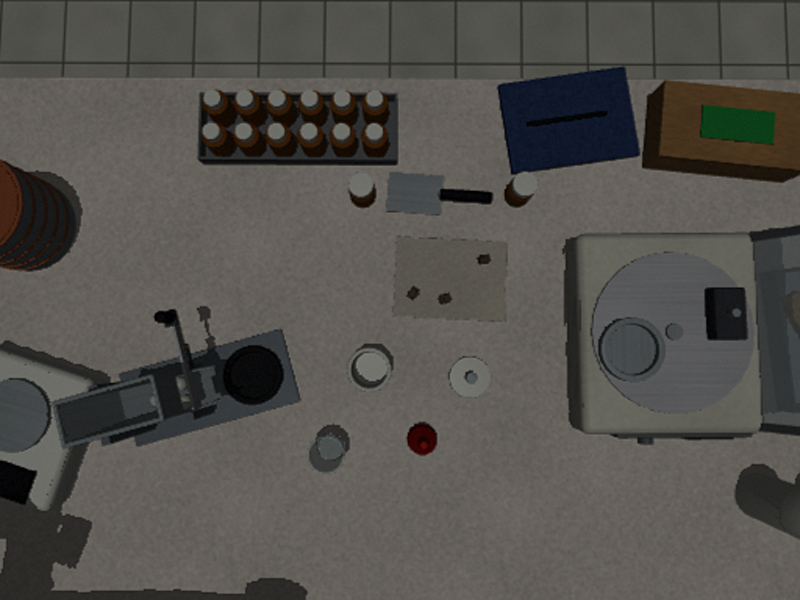

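```bash
cat >> h.py <<'E'
from scipy.optimize import least_squares
def circ(P,r=None):
    P=P[:,:2];c0=np.median(P,0)
    f=lambda q:np.hypot(*(P-q[:2]).T)-(q[2] if r is None else r)
    x=least_squares(f,[*c0,.03],loss='soft_l1',f_scale=.002).x
    return x
def box(P,c,w,z0,z1):
    return P[(np.hypot(P[:,0]-c[0],P[:,1]-c[1])<w)&(P[:,2]>z0)&(P[:,2]<z1)]
E
python3 - <<'E'
from h import *
np.set_printoptions(precision=4,suppress=True)
for n in ['top','scene']:
    c=capture(n);P=pts(c)
    print(n)
    for k,c0,w,a,b in [('jar',(.492,.041),.045,.075,.086),('lidknob',(.478,-.117),.05,.028,.04),('liddisc',(.478,-.117),.05,.006,.014),('cradle',(.478,.212),.055,.019,.030),('holder',(.52,-.375),.055,.097,.108),('knob',(.57,.31),.03,.172,.19),('bulb',(.385,-.04),.05,.06,.09),('weight',(.57,-.52),.07,.12,.15)]:
        Q=box(P,c0,w,a,b)
        if len(Q)<5: print(k,len(Q));continue
        print(k,len(Q),'circ',circ(Q),'mid',(Q.min(0)+Q.max(0))/2,'ext',np.ptp(Q,axis=0),'medz',np.median(Q[:,2]))
    Q=P[(P[:,2]>.245)&(P[:,2]<.26)&(P[:,1]>.2)&(P[:,0]>.3)&(P[:,0]<.6)&(P[:,1]<.45)]
    print('bin',cv2.minAreaRect((Q[:,:2]*1000).astype(np.float32)))
    Q=P[(P[:,2]>.008)&(P[:,2]<.016)&(P[:,1]>.14)&(P[:,0]>.38)&(P[:,0]<.58)&(P[:,1]<.4)]
    print('base',cv2.minAreaRect((Q[:,:2]*1000).astype(np.float32)))
    Q=P[(P[:,2]>.009)&(P[:,2]<.022)&(P[:,1]>-.17)&(P[:,0]>.575)&(P[:,0]<.70)&(P[:,1]<.0)]
    lab=np.zeros(len(Q),int)
    for q in [(.609,-.029),(.602,-.078),(.667,-.14)]:
        R=box(Q,q,.02,0,1);print('ore',len(R),np.median(R,0),cv2.minAreaRect((R[:,:2]*1000).astype(np.float32)) if len(R)>3 else '')
E
```

```text
top
jar 211 circ [0.4912 0.0383 0.0299] mid [0.4918 0.0385 0.0797] ext [0.0645 0.0648 0.0087] medz 0.0798772688545174
lidknob 45 circ [ 0.4787 -0.1186  0.0064] mid [ 0.4784 -0.1185  0.034 ] ext [0.0169 0.0168 0.0089] medz 0.03387272961404386
liddisc 498 circ [ 0.4782 -0.1189  0.0242] mid [ 0.4786 -0.1091  0.01  ] ext [0.0643 0.0816 0.0079] medz 0.010346349172822844
cradle 389 circ [0.4792 0.2236 0.0412] mid [0.4798 0.2227 0.0245] ext [0.0907 0.0882 0.0108] medz 0.024062488621383493
holder 276 circ [ 0.5243 -0.3433  0.0406] mid [ 0.524  -0.3601  0.1015] ext [0.0879 0.0566 0.0087] medz 0.10211119683379155
knob 52 circ [0.5622 0.3145 0.0057] mid [0.5623 0.3149 0.1777] ext [0.0148 0.0147 0.0106] medz 0.1801222922066837
bulb 38 circ [ 0.3825 -0.0427  0.0052] mid [ 0.3824 -0.0434  0.0723] ext [0.013  0.0144 0.0219] medz 0.07843482706479615
weight 414 circ [ 0.5731 -0.5189  0.0484] mid [ 0.5711 -0.5134  0.1287] ext [0.1192 0.103  0.0172] medz 0.12662076373899245
bin ((444.47607421875, 346.77435302734375), (59.044647216796875, 128.58128356933594), 15.956603050231934)
base ((460.6931457519531
[... 1377 characters left out ...]
d [ 0.5725 -0.5159  0.135 ] ext [0.1137 0.1247 0.0299] medz 0.13277543925104873
bin ((445.35614013671875, 347.6492919921875), (61.015377044677734, 127.72734069824219), 16.185333251953125)
base ((466.83673095703125, 289.83062744140625), (120.2646484375, 251.51255798339844), 13.473791122436523)
ore 25 [ 0.6138 -0.0261  0.0137] ((613.5728759765625, -26.894256591796875), (16.92289161682129, 15.555356979370117), 64.32959747314453)
ore 26 [ 0.6047 -0.0794  0.0131] ((602.9636840820312, -78.22049713134766), (16.27548599243164, 19.04391098022461), 8.845305442810059)
ore 22 [ 0.6683 -0.1393  0.0134] ((667.8091430664062, -139.9020233154297), (13.774308204650879, 20.706789016723633), 10.346052169799805)
```

{"api": "drive_tool", "payload": {"rows": [[100,0,0,36,0,0,-0.12],[100,0,0,36,0,0,-0.12],[100,0,0,36,0,0,-0.12],[100,19,-36,0,0,0,-0.12],[100,19,-36,0,0,0,-0.12]]}}

```text
time_s: 1.92
tcp_pos: [0.2427, 0.52, 0.3246]
ee_rot: [[0.592, -0.806, 0.001], [-0.806, -0.592, 0.005], [-0.004, -0.004, -1.0]]
wrist_force: [1.5, 0.9, -1.1]
gripper_width: 1.003
gripper_force: 0.0
```

{"api": "drive_tool", "payload": {"rows": [[100,19,-36,0,0,0,-0.12],[100,19,-36,0,0,0,-0.12],[100,19,-36,0,0,0,-0.12],[100,19,-36,0,0,0,0],[100,19,-36,0,0,0,0]]}}

```text
time_s: 2.33
tcp_pos: [0.3381, 0.3365, 0.3227]
ee_rot: [[0.274, -0.962, 0.0], [-0.962, -0.274, 0.001], [-0.001, -0.001, -1.0]]
wrist_force: [0.1, 0.2, 0.4]
gripper_width: 0.997
gripper_force: 0.0
```

{"api": "drive_tool", "payload": {"rows": [[100,19,-36,0,0,0,0],[100,19,-36,0,0,0,0],[100,19,-36,0,0,0,0],[100,19,-36,0,0,0,0],[100,19,-36,0,0,0,0]]}}

```text
time_s: 2.75
tcp_pos: [0.4331, 0.1566, 0.3229]
ee_rot: [[0.274, -0.962, 0.001], [-0.962, -0.274, 0.001], [-0.001, -0.001, -1.0]]
wrist_force: [0.7, 0.4, 0.3]
gripper_width: 1.001
gripper_force: 0.0
```

{"api": "drive_tool", "payload": {"rows": [[100,19,-36,0,0,0,0],[100,19,-36,0,0,0,0],[100,19,-36,0,0,0,0],[100,2,-11,-30,0,0,0],[100,0,0,-10,0,0,0]]}}

```text
time_s: 3.17
tcp_pos: [0.4909, 0.0368, 0.2794]
ee_rot: [[0.268, -0.963, -0.005], [-0.963, -0.268, -0.0], [-0.001, 0.004, -1.0]]
wrist_force: [-0.7, 0.3, -0.6]
gripper_width: 1.001
gripper_force: 0.0
```

Run:
```python
from h import *
np.set_printoptions(precision=4,suppress=True)
s=sense();c=capture('wrist');print(s['tcp_pos'],s['ee_rot'],s['time_s'],c['T_tool_cam'])
save(c,'w1')
for o in masks_of('jar',c)[:3]:
    P=pts(c,s,o['region']);Q=P[P[:,2]>P[:,2].max()-.008] if len(P) else P
    print(o['p'],o['xy'],len(P)); 
P=pts(c,s);Q=box(P,(.492,.039),.05,.075,.086);print(len(Q),circ(Q),np.median(Q[:,2]))
```

```text
[0.4909 0.0368 0.2794] [[ 0.2681 -0.9634 -0.0046]
 [-0.9634 -0.2681 -0.0003]
 [-0.001   0.0045 -1.    ]] 3.1667 [[ 0.001  -0.9674 -0.2534  0.0686]
 [ 1.      0.0011 -0.0001 -0.001 ]
 [ 0.0004 -0.2534  0.9674 -0.171 ]
 [ 0.      0.      0.      1.    ]]
0.89 [254.8, 160.5] 2757
901 [0.4936 0.0386 0.0297] 0.08025607510210536
```

{"api": "drive_tool", "payload": {"rows": [[100,1,0,-38,0,0,0],[100,0,0,-38,0,0,0],[100,0,0,-38,0,0,0],[100,0,0,-38,0,0,0],[100,0,0,-25,0,0,0]]}}

```text
time_s: 3.68
tcp_pos: [0.4917, 0.0407, 0.1036]
ee_rot: [[0.276, -0.961, -0.001], [-0.961, -0.276, -0.0], [0.0, 0.002, -1.0]]
wrist_force: [-1.0, -0.4, -0.1]
gripper_width: 1.001
gripper_force: 0.0
```

{"api": "drive_tool", "payload": {"rows": [[100,0,0,-20,0,0,0],[100,0,0,-10,0,0,0],[60,0,0,0,0,0,0],[40,0,0,0,0,0,0],[40,0,0,0,0,0,0]]}}

```text
time_s: 4.1
tcp_pos: [0.4941, 0.0408, 0.077]
ee_rot: [[0.275, -0.961, 0.003], [-0.961, -0.275, 0.001], [0.0, -0.003, -1.0]]
wrist_force: [0.3, 0.1, 0.6]
gripper_width: 0.851
gripper_force: 0.0
```

{"api": "drive_tool", "payload": {"rows": [[40,0,0,0,0,0,0],[40,0,0,0,0,0,0],[40,0,0,0,0,0,0]]}}

```text
time_s: 4.35
tcp_pos: [0.4932, 0.0398, 0.0763]
ee_rot: [[0.274, -0.962, 0.002], [-0.962, -0.274, 0.001], [-0.0, -0.002, -1.0]]
wrist_force: [-0.5, 0.5, 0.8]
gripper_width: 0.63
gripper_force: 0.0
```

Run:
```python
from h import *
np.set_printoptions(precision=4,suppress=True)
s=sense();print(s['gripper_width'],s['gripper_force'],s['tcp_pos'])
c=capture('wrist');save(c,'w2');P=pts(c,s);Q=box(P,(.492,.039),.07,.07,.086);print(len(Q),circ(Q))
c=capture('scene');cv2.imwrite('pics/s2.png',cv2.resize(cv2.cvtColor(c['frame'],4)[100:300,180:380],(600,600)))
```

```text
0.6297502675466167 0.0 [0.4932 0.0398 0.0763]
2655 [0.4937 0.0384 0.0296]
```

View pics/w2.png

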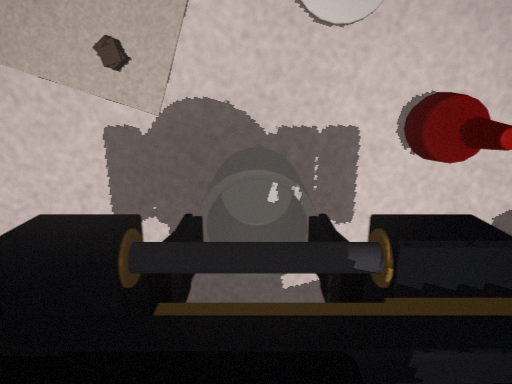

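View pics/s2.png

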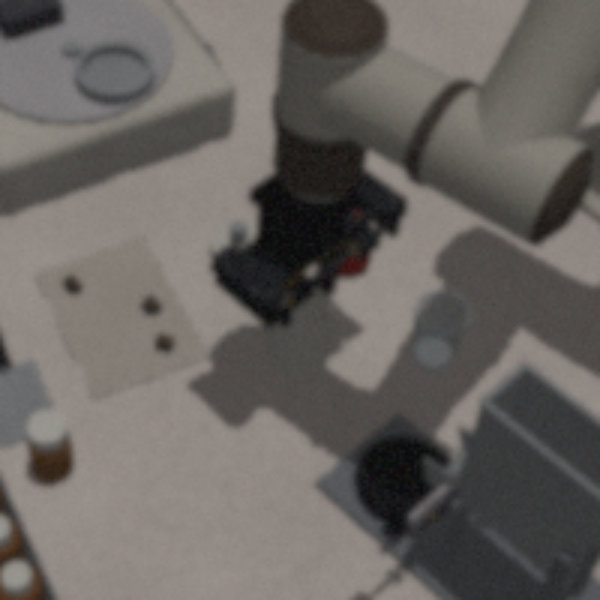

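{"api": "drive_tool", "payload": {"rows": [[20,0,0,0,0,0,0],[20,0,0,0,0,0,0],[20,0,0,0,0,0,0]]}}

```text
time_s: 4.7
tcp_pos: [0.4928, 0.0394, 0.0754]
ee_rot: [[0.273, -0.962, 0.0], [-0.962, -0.273, -0.0], [0.0, -0.0, -1.0]]
wrist_force: [0.5, -0.7, 0.3]
gripper_width: 0.306
gripper_force: 0.0
```

{"api": "drive_tool", "payload": {"rows": [[20,0,0,0,0,0,0],[20,0,0,0,0,0,0],[20,0,0,0,0,0,0]]}}

```text
time_s: 4.95
tcp_pos: [0.4927, 0.0395, 0.0753]
ee_rot: [[0.273, -0.962, -0.0], [-0.962, -0.273, -0.0], [0.0, 0.0, -1.0]]
wrist_force: [0.1, -0.4, 0.4]
gripper_width: 0.208
gripper_force: 0.0
```

Run:
```python
from h import *
np.set_printoptions(precision=4,suppress=True)
s=sense();print(s['gripper_width'],s['gripper_force'],s['tcp_pos'])
c=capture('wrist');P=pts(c,s);Q=box(P,(.492,.039),.07,.07,.086);print(len(Q),circ(Q))
z=c['z_map'];print(z[200:300:10,256], z[240,100:420:20])
save(c,'w3')
```

```text
0.20797943489890475 0.0 [0.4927 0.0395 0.0753]
2377 [0.4938 0.0385 0.0298]
[0.2485 0.2511 0.2526 0.2458 0.2289 0.0827 0.0822 0.0826 0.1851 0.2768] [0.0749 0.0748 0.0759 0.0744 0.075  0.0807 0.1398 0.2228 0.2267 0.1425
 0.1397 0.0755 0.0744 0.0756 0.0761 0.075 ]
```

View pics/w3.png

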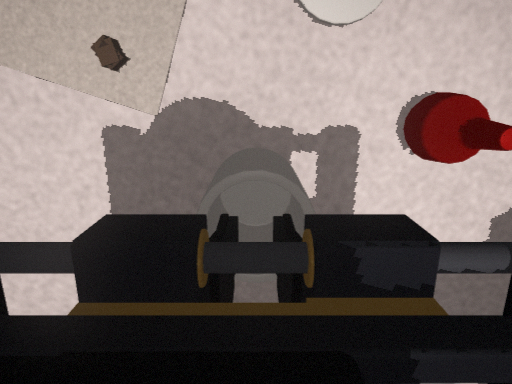

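Run:
```python
from h import *
np.set_printoptions(precision=4,suppress=True)
s=sense();c=capture('wrist');z=c['z_map'];print(c['fx'],c['fy'],c['cx'],c['cy'])
R,t=cam(c,s);T=np.array(c['T_tool_cam'])
for u in (226,288):
  for v in range(200,300,8):
    d=z[v,u];q=np.array([(u-c['cx'])/c['fx']*d,(v-c['cy'])/c['fy']*d,d]);print(u,v,d,'tool',T[:3,:3]@q+T[:3,3],'w',R@q+t)
```

```text
330.8321867318652 330.8321867318652 255.18309092751332 184.41558995294236
226 200 0.2489885 tool [-0.0059 -0.023   0.0669] w [0.5132 0.0514 0.0084]
226 208 0.250587 tool [-0.0122 -0.0231  0.0669] w [0.5116 0.0575 0.0084]
226 216 0.16807933 tool [ 0.0105 -0.0158 -0.0125] w [0.5108 0.0337 0.0878]
226 224 0.15695402 tool [ 0.0107 -0.0149 -0.0239] w [0.5099 0.0333 0.0993]
226 232 0.15093626 tool [ 0.0093 -0.0143 -0.0305] w [0.5091 0.0344 0.1058]
226 240 0.14245312 tool [ 0.0093 -0.0136 -0.0393] w [0.5083 0.0342 0.1146]
226 248 0.08321263 tool [ 0.032  -0.0083 -0.0946] w [0.5095 0.0109 0.1699]
226 256 0.081669375 tool [ 0.0308 -0.0082 -0.0965] w [0.5091 0.0121 0.1718]
226 264 0.08227054 tool [ 0.0286 -0.0083 -0.0964] w [0.5085 0.0142 0.1718]
226 272 0.084159106 tool [ 0.0257 -0.0084 -0.0952] w [0.5079 0.017  0.1706]
226 280 0.1250976 tool [ 0.0019 -0.012  -0.0591] w [0.5048 0.0409 0.1345]
226 288 0.12810907 tool [-0.0027 -0.0123 -0.0572] w [0.5038 0.0454 0.1326]
226 296 0.12862383 tool [-0.006  -0.0123 -0.0576] w [0.503  0.0486 0.1329]
288 200 0.24803008 tool [-0.0055  0.0236  0.066 ] w [
[... 218 characters left out ...]
2] w [0.4817 0.0251 0.0995]
288 232 0.14800245 tool [ 0.0105  0.0137 -0.0332] w [0.4825 0.0256 0.1085]
288 240 0.1433111 tool [ 0.009   0.0132 -0.0385] w [0.4825 0.0272 0.1138]
288 248 0.08339379 tool [ 0.032   0.0073 -0.0944] w [0.4945 0.0067 0.1697]
288 256 0.083271 tool [ 0.0301  0.0073 -0.095 ] w [0.494  0.0085 0.1703]
288 264 0.08205807 tool [ 0.0287  0.0071 -0.0966] w [0.4937 0.0099 0.1719]
288 272 0.083858274 tool [ 0.0259  0.0073 -0.0955] w [0.4928 0.0126 0.1708]
288 280 0.12690558 tool [ 0.001   0.0116 -0.0575] w [0.4818 0.0353 0.1328]
288 288 0.12744021 tool [-0.0023  0.0117 -0.0578] w [0.4809 0.0385 0.1331]
288 296 0.12680824 tool [-0.0049  0.0116 -0.0592] w [0.4802 0.041  0.1345]
```

Run:
```python
from h import *
np.set_printoptions(precision=4,suppress=True)
s=sense();c=capture('wrist');z=c['z_map'];T=np.array(c['T_tool_cam'])
for u in (222,226,230,284,288):
  for v in range(207,222,1):
    d=z[v,u];q=np.array([(u-c['cx'])/c['fx']*d,(v-c['cy'])/c['fy']*d,d]);print(u,v,T[:3,:3]@q+T[:3,3],c['frame'][v,u])
c=capture('scene');P=pts(c);Q=P[(abs(P[:,0]-.49)<.1)&(abs(P[:,1]-.04)<.06)&(P[:,2]>.06)&(P[:,2]<.2)]
print(len(Q),np.histogram(Q[:,2],14,(.06,.2)))
```

```text
222 207 [-0.0099 -0.0257  0.0624] [88 83 81]
222 208 [-0.0101 -0.0255  0.0607] [86 81 79]
222 209 [-0.0106 -0.0254  0.0597] [88 85 79]
222 210 [-0.0108 -0.0253  0.0582] [86 83 80]
222 211 [-0.0108 -0.0251  0.0561] [86 80 76]
222 212 [-0.011  -0.0249  0.0546] [90 88 80]
222 213 [-0.0112 -0.0248  0.0528] [81 75 73]
222 214 [ 0.0105 -0.0181 -0.0096] [22 20 18]
222 215 [ 0.0105 -0.018  -0.011 ] [17 17 18]
222 216 [ 0.0106 -0.0178 -0.0129] [20 21 20]
222 217 [ 0.0107 -0.0177 -0.0145] [18 17 19]
222 218 [ 0.0101 -0.0177 -0.0144] [15 15 14]
222 219 [ 0.0106 -0.0174 -0.0171] [25 26 24]
222 220 [ 0.0104 -0.0173 -0.0179] [12 12 11]
222 221 [ 0.0105 -0.0172 -0.0196] [23 20 20]
226 207 [-0.0112 -0.0231  0.0663] [105 100  94]
226 208 [-0.012  -0.0231  0.0662] [107 100  96]
226 209 [-0.0126 -0.023   0.0656] [101  96  92]
226 210 [-0.0138 -0.0232  0.0668] [100  98  91]
226 211 [-0.0139 -0.023   0.065 ] [92 87 86]
226 212 [-0.0142 -0.0229  0.0635] [88 83 80]
226 213 [-0.0143 -0.0227  0.0617] [63 60 58]
226 214 [ 0.0104 -0.0161 -0.0092] [19 17 16]
226 215 [ 0.0102 -0.016  -0.0103] [12 16 14]
226 216 
[... 1823 characters left out ...]
 82 77]
288 211 [-0.0118  0.0231  0.0592] [89 83 81]
288 212 [-0.0123  0.023   0.0582] [88 84 80]
288 213 [-0.0118  0.0227  0.0548] [72 69 67]
288 214 [ 0.0106  0.0159 -0.0098] [28 26 24]
288 215 [ 0.0102  0.0159 -0.01  ] [25 21 22]
288 216 [ 0.0104  0.0157 -0.0122] [20 17 20]
288 217 [ 0.0105  0.0155 -0.014 ] [12 12 14]
288 218 [ 0.0102  0.0155 -0.0146] [16 14 16]
288 219 [ 0.0103  0.0153 -0.0163] [19 18 18]
288 220 [ 0.0102  0.0152 -0.0172] [17 14 17]
288 221 [ 0.0111  0.0148 -0.021 ] [17 18 19]
1253 (array([ 51,  72,  37,  16,  11,   4,   3,   2,   5,  52, 128, 191,  93,
       588]), array([0.06, 0.07, 0.08, 0.09, 0.1 , 0.11, 0.12, 0.13, 0.14, 0.15, 0.16,
       0.17, 0.18, 0.19, 0.2 ]))
```

{"api": "drive_tool", "payload": {"rows": [[100,0,0,0,0,0,0],[100,0,0,0,0,0,0],[100,0,0,0,0,0,0],[100,0,0,0,0,0,0],[100,0,0,0,0,0,0]]}}

```text
time_s: 5.57
tcp_pos: [0.4927, 0.0395, 0.0753]
ee_rot: [[0.274, -0.962, -0.0], [-0.962, -0.274, -0.0], [0.0, 0.0, -1.0]]
wrist_force: [0.1, -0.4, 0.5]
gripper_width: 0.491
gripper_force: 0.0
```

{"api": "drive_tool", "payload": {"rows": [[100,0,0,0,0,0,0],[100,0,0,0,0,0,0],[100,0,0,0,0,0,0],[100,0,0,0,0,0,0],[100,0,0,0,0,0,0]]}}

```text
time_s: 5.98
tcp_pos: [0.4927, 0.0395, 0.0753]
ee_rot: [[0.273, -0.962, -0.0], [-0.962, -0.273, -0.0], [0.0, 0.0, -1.0]]
wrist_force: [-0.8, -0.2, 0.1]
gripper_width: 0.879
gripper_force: 0.0
```

{"api": "drive_tool", "payload": {"rows": [[100,0,0,-3,0,0,0],[100,0,0,-4,0,0,0],[100,0,0,-4,0,0,0]]}}

```text
time_s: 6.23
tcp_pos: [0.4927, 0.0395, 0.0639]
ee_rot: [[0.273, -0.962, -0.0], [-0.962, -0.273, 0.0], [-0.0, 0.0, -1.0]]
wrist_force: [0.8, -0.2, -0.5]
gripper_width: 0.989
gripper_force: 0.0
```

{"api": "drive_tool", "payload": {"rows": [[100,0,0,-9,0,0,0],[100,0,0,-9,0,0,0],[30,0,0,0,0,0,0],[30,0,0,0,0,0,0],[30,0,0,0,0,0,0]]}}

```text
time_s: 6.65
tcp_pos: [0.4928, 0.0395, 0.0461]
ee_rot: [[0.274, -0.962, -0.0], [-0.962, -0.274, -0.0], [0.0, 0.0, -1.0]]
wrist_force: [-0.8, 0.0, 0.9]
gripper_width: 0.851
gripper_force: 0.0
```

{"api": "drive_tool", "payload": {"rows": [[30,0,0,0,0,0,0],[30,0,0,0,0,0,0],[30,0,0,0,0,0,0]]}}

```text
time_s: 6.9
tcp_pos: [0.4927, 0.0395, 0.0466]
ee_rot: [[0.273, -0.962, 0.0], [-0.962, -0.273, 0.0], [-0.0, -0.0, -1.0]]
wrist_force: [-0.5, 0.6, 0.3]
gripper_width: 0.759
gripper_force: 30.0
```

{"api": "drive_tool", "payload": {"rows": [[30,0,0,15,0,0,0],[30,0,0,30,0,0,0],[30,-2,25,10,0,0,0],[30,-2,30,0,0,0,0],[30,-2,30,0,0,0,0]]}}

```text
time_s: 7.32
tcp_pos: [0.4863, 0.1251, 0.1018]
ee_rot: [[0.271, -0.963, 0.001], [-0.963, -0.271, 0.001], [-0.001, -0.001, -1.0]]
wrist_force: [0.2, -0.0, -6.1]
gripper_width: 0.762
gripper_force: 30.0
```

{"api": "drive_tool", "payload": {"rows": [[30,-2,30,0,0,0,0],[30,-2,30,0,0,0,0],[30,-2,25,0,0,0,0],[30,-1,15,0,0,0,0],[30,0,0,0,0,0,0]]}}

```text
time_s: 7.73
tcp_pos: [0.4795, 0.2271, 0.1007]
ee_rot: [[0.276, -0.961, 0.0], [-0.961, -0.276, 0.001], [-0.001, -0.0, -1.0]]
wrist_force: [-0.1, -0.7, -4.5]
gripper_width: 0.761
gripper_force: 30.0
```

Run:
```python
from h import *
np.set_printoptions(precision=4,suppress=True)
s=sense();print(s['gripper_width'],s['gripper_force'],s['tcp_pos'],s['wrist_force'])
c=capture('wrist');P=pts(c,s);save(c,'w4')
Q=box(P,(.4797,.2247),.06,.018,.03);print(len(Q),circ(Q,.0395),circ(Q),np.median(Q[:,2]))
tc=s['tcp_pos'];Q=box(P,tc[:2],.05,tc[2]+.025,tc[2]+.045);print(len(Q),circ(Q),np.median(Q[:,2]))
c=capture('top');P=pts(c);Q=box(P,(.4797,.2247),.06,.018,.03);print(len(Q),circ(Q,.041),np.median(Q[:,2]))
```

```text
0.7606069049063694 29.999849044979783 [0.4795 0.2271 0.1007] [-0.1189 -0.682  -4.4838]
2374 [0.4821 0.2229 0.03  ] [0.4811 0.2259 0.0421] 0.024461887545916855
5677 [0.481  0.225  0.0298] 0.13421618842100924
235 [0.4795 0.2233 0.03  ] 0.023985406371042184
```

View pics/w4.png

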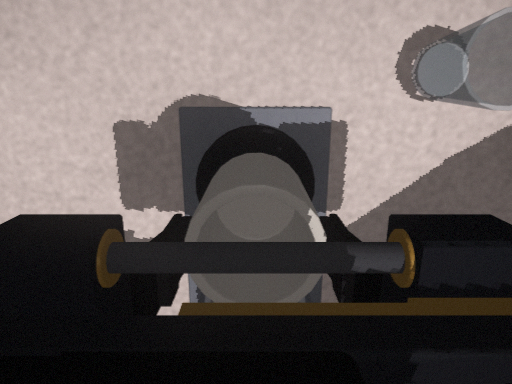

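{"api": "drive_tool", "payload": {"rows": [[30,0,0,-12,0,0,0],[30,0,0,-10,0,0,0],[30,0,0,-6,0,0,0],[30,0,0,-4,0,0,0],[30,0,0,-4,0,0,0]]}}

```text
time_s: 8.25
tcp_pos: [0.48, 0.2252, 0.0675]
ee_rot: [[0.273, -0.962, 0.0], [-0.962, -0.273, 0.001], [-0.001, -0.001, -1.0]]
wrist_force: [-10.5, 7.4, 18.7]
gripper_width: 0.757
gripper_force: 30.2
```

{"api": "drive_tool", "payload": {"rows": [[30,0,0,-3,0,0,0],[30,0,0,-2,0,0,0],[30,0,0,0,0,0,0]]}}

```text
time_s: 8.5
tcp_pos: [0.4817, 0.2283, 0.0645]
ee_rot: [[0.274, -0.962, 0.006], [-0.962, -0.274, 0.007], [-0.005, -0.008, -1.0]]
wrist_force: [-8.8, 8.5, 16.3]
gripper_width: 0.759
gripper_force: 30.0
```

{"api": "drive_tool", "payload": {"rows": [[30,0,0,8,0,0,0],[30,-1,3,2,0,0,0],[30,0,0,0,0,0,0]]}}

```text
time_s: 8.75
tcp_pos: [0.479, 0.2276, 0.0708]
ee_rot: [[0.273, -0.962, 0.001], [-0.962, -0.273, 0.001], [-0.0, -0.001, -1.0]]
wrist_force: [-0.4, -0.3, -4.1]
gripper_width: 0.755
gripper_force: 29.8
```

Run:
```python
from h import *
np.set_printoptions(precision=4,suppress=True)
s=sense();print(s['gripper_width'],s['gripper_force'],s['tcp_pos'],s['wrist_force'])
c=capture('wrist');P=pts(c,s)
z=np.array(c['frame']).astype(int).sum(2)
tc=s['tcp_pos'];Q=box(P,tc[:2],.05,tc[2]+.025,tc[2]+.045);x=circ(Q);print('rim',len(Q),x,np.median(Q[:,2]))
# rim plane tilt
k=Q[abs(np.hypot(Q[:,0]-x[0],Q[:,1]-x[1])-.0298)<.003];A=np.c_[k[:,:2]-x[:2],np.ones(len(k))];print('tilt',np.linalg.lstsq(A,k[:,2],rcond=None)[0])
Q=box(P,(.4797,.2247),.06,.02,.03);d=Q[:,:2]-[.4797,.2247];a=np.degrees(np.arctan2(d[:,1],d[:,0]));print(np.histogram(a,12,(-180,180))[0])
# outer radius per angle
for a0 in range(-180,180,20):
    m=abs(a-a0)<5
    if m.sum()>5: print(a0,m.sum(),np.percentile(np.hypot(*d[m].T),[2,98]))
for n in('top','scene'):
    c=capture(n);P=pts(c);Q=box(P,(.4797,.2247),.06,.02,.03);d=Q[:,:2]-[.4797,.2247];a=np.degrees(np.arctan2(d[:,1],d[:,0]));print(n)
    for a0 in range(-180,180,20):
        m=abs(a-a0)<8
        if m.sum()>3: print(a0,m.sum(),np.percentile(np.hypot(*d[m].T),[2,98]))
```

```text
0.7551519892091882 29.780161217293966 [0.479  0.2276 0.0708] [-0.3804 -0.3381 -4.059 ]
rim 5883 [0.4803 0.2273 0.0299] 0.10504365174008862
tilt [ 0.0007 -0.0846  0.1033]
[270 419 453 479 483 455 410  17   0   0   0   2]
-180 17 [0.0414 0.0443]
-160 110 [0.0364 0.0441]
-140 139 [0.0355 0.0442]
-120 143 [0.0355 0.0443]
-100 154 [0.0359 0.045 ]
-80 155 [0.0363 0.0452]
-60 161 [0.0369 0.046 ]
-40 160 [0.0374 0.0466]
-20 154 [0.038  0.0471]
0 153 [0.0383 0.0476]
20 143 [0.0385 0.0477]
top
-160 10 [0.014  0.0446]
-140 19 [0.0378 0.0464]
-120 19 [0.0375 0.0465]
-100 21 [0.0363 0.0464]
-80 23 [0.0356 0.0462]
-60 20 [0.0348 0.0456]
-40 21 [0.0156 0.0457]
-20 18 [0.0368 0.045 ]
0 14 [0.0381 0.0456]
20 6 [0.0187 0.0418]
scene
-40 11 [0.0362 0.0452]
-20 13 [0.0313 0.0462]
0 15 [0.0284 0.047 ]
20 13 [0.0306 0.0462]
40 9 [0.0296 0.0474]
```

```bash
cat >> h.py <<'E'
def rim(P,tc,dz=.034,w=.012):
    # wall top: ring fit, then plane by repeated trimming from below
    Q=box(P,tc[:2],.045,tc[2]+dz-w,tc[2]+dz+w);x=circ(Q)
    k=Q[abs(np.hypot(Q[:,0]-x[0],Q[:,1]-x[1])-.030)<.0035]
    for i in range(8):
        A=np.c_[k[:,:2]-x[:2],np.ones(len(k))];p=np.linalg.lstsq(A,k[:,2],rcond=None)[0];r=k[:,2]-A@p;k=k[r>-max(.002,.006-.001*i)]
    return circ(k),p,len(k)
E
python3 - <<'E'
from h import *
np.set_printoptions(precision=4,suppress=True)
s=sense();c=capture('wrist');P=pts(c,s);print(rim(P,s['tcp_pos']))
save(c,'w5')
E
```

```text
(array([0.4794, 0.2272, 0.0296]), array([-0.0087, -0.1014,  0.1044]), 2729)
```

View pics/w5.png

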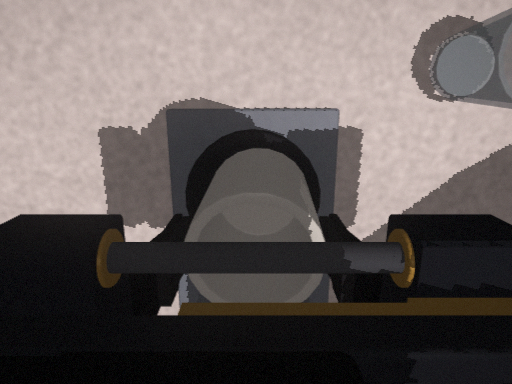

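{"api": "drive_tool", "payload": {"rows": [[30,0,0,8,0,0,0],[30,0,0,2,0.05,0,0],[30,0,0,0,0.05,0,0],[30,0,0,0,0,0,0],[30,0,0,0,0,0,0]]}}

```text
time_s: 9.37
tcp_pos: [0.479, 0.2268, 0.0807]
ee_rot: [[0.272, -0.962, 0.0], [-0.958, -0.271, 0.099], [-0.095, -0.027, -0.995]]
wrist_force: [0.8, -0.6, -4.5]
gripper_width: 0.756
gripper_force: 29.8
```

Run:
```python
from h import *
np.set_printoptions(precision=4,suppress=True)
s=sense();c=capture('wrist');P=pts(c,s);print(s['tcp_pos'],s['ee_rot'],s['wrist_force']);print(rim(P,s['tcp_pos']))
def outer(P,c0,ro,rlo,z0,z1):
    Q=box(P,c0,.06,z0,z1)
    for _ in range(4):
        d=Q[:,:2]-c0;r=np.hypot(*d.T);a=np.arctan2(d[:,1],d[:,0]);b=(a//.175).astype(int)
        E=[];
        for k in np.unique(b):
            m=b==k
            if m.sum()>4 and np.percentile(r[m],97)>.04: E.append(d[m][np.argsort(r[m])[int(.97*m.sum())]]+c0)
        E=np.array(E);c0=circ(np.c_[E,E[:,0]])[:2]
    return circ(np.c_[E,E[:,0]]),len(E)
print('cradle',outer(P,np.array([.4800,.225]),.045,.037,.02,.03))
for n in('top','scene'):
    c=capture(n);P=pts(c);print(n,outer(P,np.array([.4800,.225]),.045,.037,.02,.03)); print(rim(P,s['tcp_pos']))
```

```text
[0.479  0.2268 0.0807] [[ 0.2724 -0.9622  0.0002]
 [-0.9575 -0.271   0.0986]
 [-0.0948 -0.027  -0.9951]] [ 0.8421 -0.5899 -4.4862]
(array([0.4801, 0.224 , 0.0296]), array([-0.0074, -0.0058,  0.1152]), 2873)
cradle (array([0.4811, 0.2255, 0.0459]), 23)
top (array([0.4793, 0.2238, 0.0453]), 16)
(array([0.4781, 0.2263, 0.0319]), array([-0.0824, -0.1577,  0.1119]), 25)
scene (array([0.4821, 0.2263, 0.0439]), 10)
(array([0.4788, 0.2266, 0.0297]), array([-0.0136,  0.0257,  0.1149]), 34)
```

{"api": "drive_tool", "payload": {"rows": [[30,1,1.5,-6,0,0,0],[30,0,0,-5,0,0,0],[30,0,0,-4,0,0,0],[30,0,0,-2,0,0,0],[30,0,0,0,0,0,0]]}}

```text
time_s: 9.93
tcp_pos: [0.4792, 0.2287, 0.0623]
ee_rot: [[0.273, -0.962, -0.002], [-0.957, -0.272, 0.098], [-0.095, -0.025, -0.995]]
wrist_force: [0.6, -0.8, -4.2]
gripper_width: 0.756
gripper_force: 29.8
```

{"api": "drive_tool", "payload": {"rows": [[30,0,0,-2,0,0,0],[30,0,0,-2,0,0,0],[30,0,0,0,0,0,0]]}}

```text
time_s: 10.18
tcp_pos: [0.4796, 0.2289, 0.059]
ee_rot: [[0.273, -0.962, -0.001], [-0.957, -0.272, 0.1], [-0.096, -0.027, -0.995]]
wrist_force: [-0.5, 0.0, -4.5]
gripper_width: 0.758
gripper_force: 29.8
```

{"api": "drive_tool", "payload": {"rows": [[30,0,0,-1,0,0,0],[30,0,0,-1,0,0,0],[30,0,0,0,0,0,0]]}}

```text
time_s: 10.43
tcp_pos: [0.4799, 0.2291, 0.0579]
ee_rot: [[0.274, -0.962, 0.0], [-0.957, -0.272, 0.1], [-0.096, -0.028, -0.995]]
wrist_force: [-0.6, -0.3, -1.4]
gripper_width: 0.758
gripper_force: 29.8
```

{"api": "drive_tool", "payload": {"rows": [[100,0,0,0,0,0,0],[100,0,0,0,0,0,0],[100,0,0,0,0,0,0],[100,0,0,0,0,0,0],[100,0,0,0,0,0,0]]}}

```text
time_s: 10.85
tcp_pos: [0.4802, 0.2292, 0.0577]
ee_rot: [[0.274, -0.962, 0.001], [-0.957, -0.272, 0.1], [-0.096, -0.028, -0.995]]
wrist_force: [0.1, 0.8, 0.4]
gripper_width: 0.982
gripper_force: 0.0
```

{"api": "drive_tool", "payload": {"rows": [[100,0,0,20,0,0,0],[100,0,0,35,0,0,0],[100,0,0,35,0,0,0],[100,0,0,30,-0.05,0,0],[100,0,0,0,-0.05,0,0]]}}

```text
time_s: 11.27
tcp_pos: [0.4838, 0.2307, 0.1852]
ee_rot: [[0.274, -0.962, 0.013], [-0.962, -0.273, 0.006], [-0.002, -0.014, -1.0]]
wrist_force: [0.2, 0.9, 1.4]
gripper_width: 0.997
gripper_force: 0.0
```

Run:
```python
from h import *
np.set_printoptions(precision=4,suppress=True)
s=sense();c=capture('wrist');P=pts(c,s);print(s['tcp_pos'],s['ee_rot'],s['wrist_force']);print('rim',rim(P,[.48,.2255,.092],0))
save(c,'w6')
for n in('top','scene'):
    c=capture(n);P=pts(c);Q=box(P,(.5625,.3155),.025,.172,.19);print(n,'knob',len(Q),circ(Q),(Q.min(0)+Q.max(0))/2)
```

```text
[0.4838 0.2307 0.1852] [[ 0.2735 -0.9618  0.0132]
 [-0.9619 -0.2735  0.0059]
 [-0.0021 -0.0143 -0.9999]] [0.1703 0.8624 1.3801]
rim (array([0.4799, 0.2274, 0.0297]), array([ 0.0009, -0.0014,  0.0923]), 1576)
  return _methods._mean(a, axis=axis, dtype=dtype,
  ret = um.true_divide(
Traceback (most recent call last):
  File "h.py", line 20, in circ
    x=least_squares(f,[*c0,.03],loss='soft_l1',f_scale=.002).x
      ~~~~~~~~~~~~~^^^^^^^^^^^^^^^^^^^^^^^^^^^^^^^^^^^^^^^^^
ValueError: Initial guess is outside of provided bounds
```

View pics/w6.png

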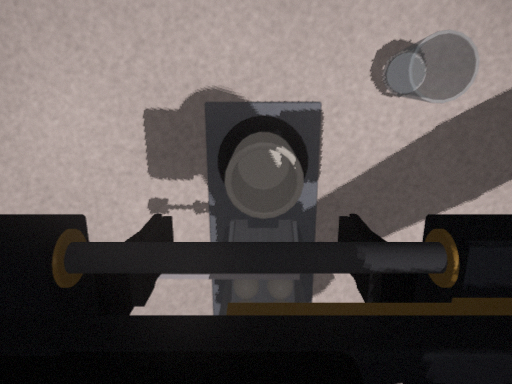

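{"api": "drive_tool", "payload": {"rows": [[100,0,0,30,0,0,0.1208],[100,0,0,20,0,0,0.1208],[100,7,8,0,0,0,0.1208],[100,7,8,0,0,0,0.1208],[100,7,8,0,0,0,0.1208]]}}

```text
time_s: 11.78
tcp_pos: [0.5003, 0.2528, 0.2263]
ee_rot: [[0.775, -0.632, -0.002], [-0.632, -0.775, 0.001], [-0.002, 0.001, -1.0]]
wrist_force: [-0.0, 0.4, -0.1]
gripper_width: 1.0
gripper_force: 0.0
```

{"api": "drive_tool", "payload": {"rows": [[100,7,8,0,0,0,0.1208],[80,7,8,0,0,0,0.1208],[60,7,8,0,0,0,0.1208],[60,7,8,0,0,0,0.1208],[60,7,8,0,0,0,0.1208]]}}

```text
time_s: 12.2
tcp_pos: [0.5353, 0.2928, 0.2253]
ee_rot: [[0.997, -0.08, -0.003], [-0.08, -0.997, -0.001], [-0.003, 0.001, -1.0]]
wrist_force: [-0.2, 0.6, -0.3]
gripper_width: 0.782
gripper_force: 0.0
```

{"api": "drive_tool", "payload": {"rows": [[60,7,8,0,0,0,0.1208],[60,7,8,0,0,0,0.1208],[60,7,8,0,0,0,0.1208],[60,3,0,0,0,0,0],[60,0,0,0,0,0,0]]}}

```text
time_s: 12.62
tcp_pos: [0.5596, 0.3166, 0.2253]
ee_rot: [[0.963, 0.27, -0.003], [0.27, -0.963, -0.001], [-0.003, 0.0, -1.0]]
wrist_force: [0.1, 0.0, -0.4]
gripper_width: 0.6
gripper_force: 0.0
```

Run:
```python
from h import *
np.set_printoptions(precision=4,suppress=True)
s=sense();c=capture('wrist');P=pts(c,s);print(s['tcp_pos'],s['ee_rot'],s['joints'],s['gripper_width'])
Q=box(P,(.563,.3158),.03,.165,.2);print(len(Q))
if len(Q)>5: print(circ(Q),(Q.min(0)+Q.max(0))/2,np.ptp(Q,axis=0),np.percentile(Q[:,2],95))
save(c,'w7')
```

```text
[0.5596 0.3166 0.2253] [[ 0.9629  0.2698 -0.0029]
 [ 0.2698 -0.9629 -0.0012]
 [-0.0031  0.0004 -1.    ]] [ 43.8553  23.5148   4.354   -0.0702 -71.0076  61.8187] 0.6001592720485921
489
[0.5662 0.3164 0.0057] [0.5652 0.3161 0.1737] [0.0154 0.0154 0.0174] 0.18178027181573936
```

View pics/w7.png

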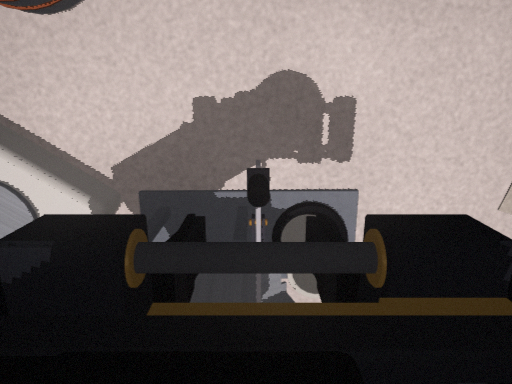

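{"api": "drive_tool", "payload": {"rows": [[60,3,0,-30,0,0,0],[60,0,0,-30,0,0,0],[60,0,0,-15,0,0,0],[60,0,0,-8,0,0,0],[60,0,0,0,0,0,0]]}}

```text
time_s: 13.08
tcp_pos: [0.5615, 0.3157, 0.1422]
ee_rot: [[0.962, 0.271, -0.004], [0.271, -0.962, -0.003], [-0.004, 0.002, -1.0]]
wrist_force: [0.2, -0.1, 0.6]
gripper_width: 0.601
gripper_force: 0.0
```

{"api": "drive_tool", "payload": {"rows": [[5,0,0,0,0,0,0],[5,0,0,0,0,0,0],[5,0,0,0,0,0,0],[5,0,0,0,0,0,0],[5,0,0,0,0,0,0]]}}

```text
time_s: 13.5
tcp_pos: [0.563, 0.3173, 0.1453]
ee_rot: [[0.962, 0.273, 0.001], [0.273, -0.962, 0.001], [0.002, -0.001, -1.0]]
wrist_force: [0.6, -0.1, 0.5]
gripper_width: 0.309
gripper_force: 0.0
```

{"api": "drive_tool", "payload": {"rows": [[5,0,0,0,0,0,0],[5,0,0,0,0,0,0],[5,0,0,0,0,0,0]]}}

```text
time_s: 13.75
tcp_pos: [0.5633, 0.3155, 0.1448]
ee_rot: [[0.962, 0.273, 0.0], [0.273, -0.962, -0.003], [-0.0, 0.003, -1.0]]
wrist_force: [0.9, -4.5, 1.7]
gripper_width: 0.174
gripper_force: 30.0
```

{"api": "drive_tool", "payload": {"rows": [[5,8,2.3,0,0,0,0],[5,12,3.4,0,0,0,0],[5,14,4,0,0,0,0],[5,14,4,0,0,0,0],[5,9.6,2.8,0,0,0,0]]}}

```text
time_s: 14.17
tcp_pos: [0.62, 0.3317, 0.1448]
ee_rot: [[0.962, 0.273, -0.003], [0.273, -0.962, -0.004], [-0.004, 0.003, -1.0]]
wrist_force: [-3.2, -4.6, 3.5]
gripper_width: 0.177
gripper_force: 30.0
```

{"api": "drive_tool", "payload": {"rows": [[5,1.9,0.6,0,0,0,0],[5,0,0,0,0,0,0],[5,0,0,0,0,0,0],[5,0,0,0,0,0,0],[5,0,0,0,0,0,0]]}}

```text
time_s: 14.58
tcp_pos: [0.621, 0.332, 0.1448]
ee_rot: [[0.962, 0.273, -0.004], [0.273, -0.962, -0.004], [-0.005, 0.003, -1.0]]
wrist_force: [-2.8, -4.4, 3.7]
gripper_width: 0.171
gripper_force: 30.0
```

Run:
```python
from h import *
np.set_printoptions(precision=4,suppress=True)
s=sense();d=np.array(s['tcp_pos'])-[.5633,.3155,.1448];print(d,d[:2]@[.961,.276],s['wrist_force'],s['gripper_width'],s['gripper_force'])
c=capture('top');cv2.imwrite('pics/t3.png',cv2.resize(cv2.cvtColor(c['frame'],4)[180:290,80:220],(700,550)))
P=pts(c);Q=box(P,(.4799,.227),.026,0,.2);print(len(Q),np.histogram(Q[:,2],10,(0,.1))[0])
c=capture('wrist');P=pts(c,s);Q=box(P,(.4799,.227),.026,0,.2);print(len(Q),np.histogram(Q[:,2],10,(0,.1))[0])
for o in masks_of('ball1',c):
    print(o['p'],o['xy'],np.median(pts(c,s,o['region']),0))
```

```text
[0.0577 0.0165 0.    ] 0.05998038492826454 [-2.8481 -4.4038  3.6708] 0.17149681848065007 30.001324047334492
280 [ 0 42 52 37 36 81  8  7  8  9]
0 [0 0 0 0 0 0 0 0 0 0]
```

View pics/t3.png

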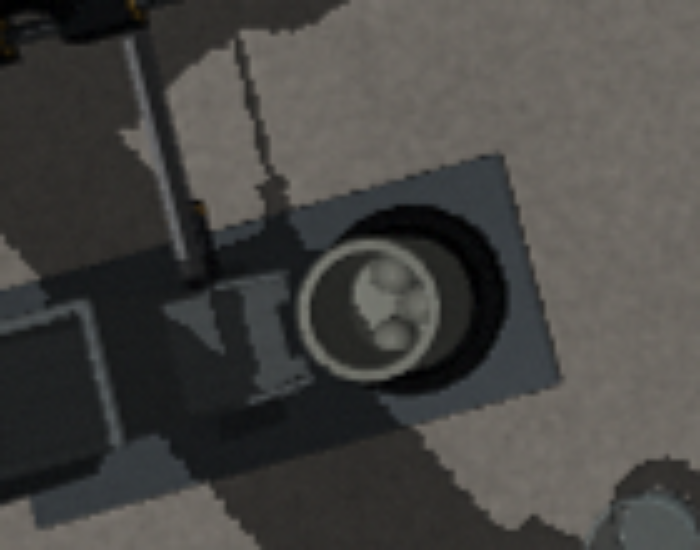

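{"api": "drive_tool", "payload": {"rows": [[5,0,0,0,0,0,0],[5,0,0,0,0,0,0],[5,0,0,0,0,0,0],[5,0,0,0,0,0,0],[5,-8,-2.3,0,0,0,0]]}}

```text
time_s: 15.15
tcp_pos: [0.6162, 0.3307, 0.1449]
ee_rot: [[0.962, 0.273, 0.003], [0.273, -0.962, -0.001], [0.003, 0.002, -1.0]]
wrist_force: [6.4, -5.2, 0.1]
gripper_width: 0.176
gripper_force: 30.0
```

{"api": "drive_tool", "payload": {"rows": [[5,-12,-3.4,0,0,0,0],[5,-14,-4,0,0,0,0],[5,-14,-4,0,0,0,0],[5,-9.6,-2.8,0,0,0,0],[5,-3,-0.9,0,0,0,0]]}}

```text
time_s: 15.57
tcp_pos: [0.5632, 0.3155, 0.145]
ee_rot: [[0.962, 0.273, 0.005], [0.273, -0.962, 0.0], [0.005, 0.001, -1.0]]
wrist_force: [13.8, -4.2, -5.8]
gripper_width: 0.173
gripper_force: 30.0
```

{"api": "drive_tool", "payload": {"rows": [[5,-0.5,0,0,0,0,0],[5,0,0,0,0,0,0],[5,0,0,0,0,0,0]]}}

```text
time_s: 15.82
tcp_pos: [0.5632, 0.3155, 0.1449]
ee_rot: [[0.962, 0.273, 0.004], [0.273, -0.962, -0.001], [0.003, 0.002, -1.0]]
wrist_force: [8.1, -4.7, -0.3]
gripper_width: 0.174
gripper_force: 30.0
```

{"api": "drive_tool", "payload": {"rows": [[45,0,0,0,0,0,0],[45,0,0,0,0,0,0],[45,0,0,0,0,0,0],[45,0,0,0,0,0,0],[60,0,0,5,0,0,0]]}}

```text
time_s: 16.23
tcp_pos: [0.5602, 0.3167, 0.1483]
ee_rot: [[0.962, 0.273, -0.002], [0.273, -0.962, -0.001], [-0.002, 0.0, -1.0]]
wrist_force: [-0.4, -0.0, -0.8]
gripper_width: 0.447
gripper_force: 0.0
```

{"api": "drive_tool", "payload": {"rows": [[60,0,0,35,0,0,0],[100,0,0,40,0,0,0],[100,-7,-8,0,0,0,-0.1208],[100,-7,-8,0,0,0,-0.1208],[100,-7,-8,0,0,0,-0.1208]]}}

```text
time_s: 16.65
tcp_pos: [0.5399, 0.2931, 0.2256]
ee_rot: [[0.996, -0.091, 0.001], [-0.091, -0.996, 0.002], [0.001, -0.002, -1.0]]
wrist_force: [-0.1, -1.1, -0.4]
gripper_width: 0.817
gripper_force: 0.0
```

{"api": "drive_tool", "payload": {"rows": [[100,-7,-8,0,0,0,-0.1208],[100,-7,-8,0,0,0,-0.1208],[100,-7,-8,0,0,0,-0.1208],[100,-7,-8,0,0,0,-0.1208],[100,-7,-8,0,0,0,-0.1208]]}}

```text
time_s: 17.07
tcp_pos: [0.5046, 0.2527, 0.2249]
ee_rot: [[0.768, -0.641, 0.0], [-0.641, -0.768, 0.001], [-0.0, -0.001, -1.0]]
wrist_force: [-0.2, 1.2, -0.5]
gripper_width: 0.993
gripper_force: 0.0
```

{"api": "drive_tool", "payload": {"rows": [[100,-7,-8,0,0,0,-0.1208],[100,-7,-8,0,0,0,-0.1208],[100,-7,0,0,0,0,-0.1208],[100,-6,0,0,0,0,-0.1208],[100,0,0,0,0,0,-0.1208]]}}

```text
time_s: 17.48
tcp_pos: [0.4771, 0.2368, 0.2251]
ee_rot: [[0.268, -0.963, 0.0], [-0.963, -0.268, 0.001], [-0.001, -0.001, -1.0]]
wrist_force: [-0.9, 0.6, -0.5]
gripper_width: 0.995
gripper_force: 0.0
```

{"api": "drive_tool", "payload": {"rows": [[100,0,0,0,0,0,0],[100,0,0,0,0,0,0]]}}

```text
time_s: 17.65
tcp_pos: [0.4781, 0.237, 0.2248]
ee_rot: [[0.277, -0.961, 0.001], [-0.961, -0.277, 0.001], [-0.0, -0.001, -1.0]]
wrist_force: [-0.1, 0.1, -0.0]
gripper_width: 1.002
gripper_force: 0.0
```

Run:
```python
from h import *
np.set_printoptions(precision=4,suppress=True)
s=sense();c=capture('wrist');P=pts(c,s);print(s['tcp_pos'],s['ee_rot'],s['gripper_width']);print('rim',rim(P,[.48,.2265,.092],0,.006))
for o in masks_of('ball1',c): print('ball',o['p'],o['xy'],np.median(pts(c,s,o['region']),0))
c=capture('scene');P=pts(c);Q=box(P,(.563,.3155),.025,.172,.19);print('knob',len(Q),circ(Q) if len(Q)>4 else '')
```

```text
[0.4781 0.237  0.2248] [[ 0.2769 -0.9609  0.0007]
 [-0.9609 -0.2769  0.0007]
 [-0.0005 -0.0008 -1.    ]] 1.0022363812735906
rim (array([0.4799, 0.2275, 0.0297]), array([0.0013, 0.0017, 0.0923]), 1233)
ball 0.69 [265.8, 164.6] [0.4686 0.237  0.0377]
ball 0.69 [260.8, 143.3] [0.481  0.212  0.0568]
ball 0.55 [243.7, 150.0] [0.4961 0.224  0.0571]
ball 0.39 [260.2, 146.8] [0.4781 0.2248 0.0373]
knob 40 [0.5636 0.3166 0.0058]
```

{"api": "drive_tool", "payload": {"rows": [[100,1.5,-10,-30,0,0,0],[100,0,0,-38,0,0,0],[100,0,0,-38,0,0,0],[100,0,0,-25,0,0,0],[100,0,0,-15,0,0,0]]}}

```text
time_s: 18.22
tcp_pos: [0.478, 0.2253, 0.0749]
ee_rot: [[0.274, -0.962, -0.005], [-0.962, -0.274, -0.003], [0.002, 0.005, -1.0]]
wrist_force: [-0.9, 0.7, -1.0]
gripper_width: 1.002
gripper_force: 0.0
```

{"api": "drive_tool", "payload": {"rows": [[100,0,0,-12,0,0,0],[100,0,0,-9,0,0,0],[100,0,0,0,0,0,0],[100,0,0,0,0,0,0]]}}

```text
time_s: 18.55
tcp_pos: [0.4799, 0.2268, 0.0573]
ee_rot: [[0.274, -0.962, -0.0], [-0.962, -0.274, -0.0], [0.0, 0.0, -1.0]]
wrist_force: [0.1, -0.1, 1.0]
gripper_width: 1.002
gripper_force: 0.0
```

{"api": "drive_tool", "payload": {"rows": [[40,0,0,0,0,0,0],[40,0,0,0,0,0,0],[40,0,0,0,0,0,0],[40,0,0,0,0,0,0],[40,0,0,0,0,0,0]]}}

```text
time_s: 18.97
tcp_pos: [0.4794, 0.2268, 0.058]
ee_rot: [[0.274, -0.962, -0.0], [-0.962, -0.274, 0.0], [-0.0, -0.0, -1.0]]
wrist_force: [-2.1, 1.1, 3.9]
gripper_width: 0.754
gripper_force: 30.0
```

{"api": "drive_tool", "payload": {"rows": [[40,0,0,0,0,0,0],[40,0,0,0,0,0,0]]}}

```text
time_s: 19.13
tcp_pos: [0.4794, 0.2267, 0.058]
ee_rot: [[0.274, -0.962, -0.0], [-0.962, -0.274, 0.0], [-0.0, 0.0, -1.0]]
wrist_force: [-3.7, 0.6, 5.3]
gripper_width: 0.757
gripper_force: 30.0
```

{"api": "drive_tool", "payload": {"rows": [[40,0,0,6,0,0,0],[40,0,0,12,0,0,0],[40,0,0,20,0,0,0],[40,0,0,25,0,0,0],[40,0,0,25,0,0,0]]}}

```text
time_s: 19.55
tcp_pos: [0.4784, 0.2257, 0.1445]
ee_rot: [[0.273, -0.962, -0.004], [-0.962, -0.273, -0.002], [0.001, 0.004, -1.0]]
wrist_force: [0.2, 0.9, -5.9]
gripper_width: 0.755
gripper_force: 30.0
```

{"api": "drive_tool", "payload": {"rows": [[40,0,0,18,0,0,0],[40,0,-5,10,0,0,0],[40,1,-12,4,0,0,0],[40,2,-20,0,0,0,0],[40,2,-28,0,0,0,0]]}}

```text
time_s: 19.97
tcp_pos: [0.4837, 0.1609, 0.1758]
ee_rot: [[0.275, -0.961, -0.002], [-0.961, -0.275, -0.001], [-0.0, 0.003, -1.0]]
wrist_force: [0.9, -0.1, -6.0]
gripper_width: 0.757
gripper_force: 30.0
```

{"api": "drive_tool", "payload": {"rows": [[40,2.5,-31,0,0,0,0],[40,2.5,-31,0,0,0,0],[40,2.5,-31,0,0,0,0],[40,2.5,-31,0,0,0,0],[40,2.5,-31,0,0,0,0]]}}

```text
time_s: 20.38
tcp_pos: [0.495, 0.0041, 0.1754]
ee_rot: [[0.273, -0.962, -0.005], [-0.962, -0.273, -0.001], [-0.001, 0.005, -1.0]]
wrist_force: [0.6, 0.6, -5.1]
gripper_width: 0.753
gripper_force: 30.0
```

{"api": "drive_tool", "payload": {"rows": [[40,2.5,-31,0,0,0,0],[40,2.5,-31,0,0,0,0],[40,2.5,-31,0,0,0,0],[40,2.5,-31,0,0,0,0],[40,2.5,-31,0,0,0,0]]}}

```text
time_s: 20.8
tcp_pos: [0.5073, -0.1504, 0.1752]
ee_rot: [[0.272, -0.962, -0.005], [-0.962, -0.272, 0.001], [-0.002, 0.004, -1.0]]
wrist_force: [-0.1, -0.4, -5.2]
gripper_width: 0.756
gripper_force: 30.0
```

{"api": "drive_tool", "payload": {"rows": [[40,2.5,-31,0,0,0,0],[40,2.5,-31,0,0,0,0],[40,2.5,-31,0,0,0,0],[40,2.5,-31,0,0,0,0],[40,2,-28,0,0,0,0]]}}

```text
time_s: 21.22
tcp_pos: [0.5193, -0.3023, 0.1747]
ee_rot: [[0.272, -0.962, -0.005], [-0.962, -0.272, 0.002], [-0.003, 0.004, -1.0]]
wrist_force: [0.6, 1.2, -5.6]
gripper_width: 0.756
gripper_force: 30.0
```

{"api": "drive_tool", "payload": {"rows": [[40,2,-20,0,0,0,0],[40,1,-14,0,0,0,0],[40,0,-8,0,0,0,0],[40,0,0,0,0,0,0],[40,0,0,0,0,0,0]]}}

```text
time_s: 21.63
tcp_pos: [0.5238, -0.3417, 0.1764]
ee_rot: [[0.273, -0.962, -0.002], [-0.962, -0.273, 0.001], [-0.002, 0.001, -1.0]]
wrist_force: [0.2, 0.6, -6.3]
gripper_width: 0.753
gripper_force: 30.0
```

```bash
cat >> h.py <<'E'
def outer(P,c0,z0,z1,rmin=.04,rmax=.06):
    c0=np.array(c0)
    Q=box(P,c0,rmax,z0,z1)
    for _ in range(4):
        d=Q[:,:2]-c0;r=np.hypot(*d.T);a=np.arctan2(d[:,1],d[:,0]);b=(a//.175).astype(int)
        E=[]
        for k in np.unique(b):
            m=b==k
            if m.sum()>4 and np.percentile(r[m],97)>rmin: E.append(d[m][np.argsort(r[m])[int(.97*m.sum())]]+c0)
        E=np.array(E);c0=circ(np.c_[E,E[:,0]])[:2]
    return circ(np.c_[E,E[:,0]]),len(E)
E
python3 - <<'E'
from h import *
np.set_printoptions(precision=4,suppress=True)
s=sense();c=capture('wrist');P=pts(c,s);print(s['tcp_pos'],s['ee_rot'],s['gripper_width'],s['wrist_force']);print('rim',rim(P,s['tcp_pos'],.034,.008))
save(c,'w8');print('holder',outer(P,[.5245,-.343],.096,.106))
c=capture('top');P=pts(c);print('holder',outer(P,[.5245,-.343],.096,.106))
c=capture('scene');P=pts(c);print('holder',outer(P,[.5245,-.343],.096,.106))
E
```

```text
[ 0.5238 -0.3417  0.1764] [[ 0.273  -0.962  -0.0018]
 [-0.962  -0.273   0.0015]
 [-0.0019  0.0014 -1.    ]] 0.7534496567787238 [ 0.1977  0.5926 -6.2704]
rim (array([ 0.5248, -0.3419,  0.0296]), array([-0.001 , -0.0033,  0.2105]), 3004)
holder (array([ 0.527 , -0.3428,  0.0459]), 22)Traceback (most recent call last):
  File "<stdin>", line 5, in <module>
  File "h.py", line 40, in outer
    E=np.array(E);c0=circ(np.c_[E,E[:,0]])[:2]
                                  ~^^^^^
IndexError: too many indices for array: array is 1-dimensional, but 2 were indexed
```

View pics/w8.png

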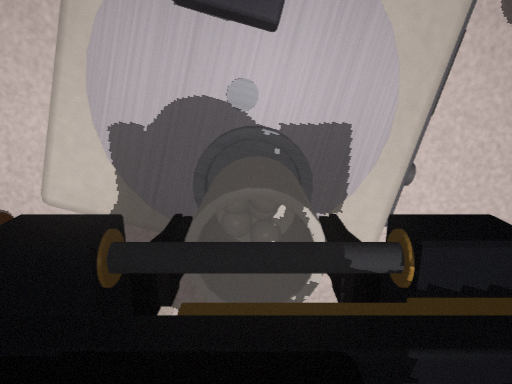

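{"api": "drive_tool", "payload": {"rows": [[40,1.8,-1.1,-4,0,0,0],[40,0,0,-8,0,0,0],[40,0,0,-8,0,0,0],[40,0,0,-5,0,0,0],[40,0,0,-3,0,0,0]]}}

```text
time_s: 22.15
tcp_pos: [0.5257, -0.3427, 0.1475]
ee_rot: [[0.274, -0.962, -0.003], [-0.962, -0.274, 0.001], [-0.002, 0.002, -1.0]]
wrist_force: [-0.6, 0.3, -6.3]
gripper_width: 0.755
gripper_force: 30.0
```

{"api": "drive_tool", "payload": {"rows": [[40,0,0,-3,0,0,0],[40,0,0,-3,0,0,0],[40,0,0,-2,0,0,0],[40,0,0,-1,0,0,0]]}}

```text
time_s: 22.48
tcp_pos: [0.5264, -0.3434, 0.1401]
ee_rot: [[0.273, -0.962, -0.0], [-0.962, -0.273, 0.0], [-0.0, 0.0, -1.0]]
wrist_force: [0.7, -0.0, -5.8]
gripper_width: 0.757
gripper_force: 30.0
```

{"api": "drive_tool", "payload": {"rows": [[40,0,0,-2,0,0,0],[40,0,0,-1,0,0,0],[40,0,0,-1,0,0,0],[40,0,0,0,0,0,0]]}}

```text
time_s: 22.82
tcp_pos: [0.5264, -0.3434, 0.1362]
ee_rot: [[0.273, -0.962, -0.0], [-0.962, -0.273, 0.0], [-0.0, 0.0, -1.0]]
wrist_force: [-0.5, 0.8, -6.0]
gripper_width: 0.758
gripper_force: 30.0
```

{"api": "drive_tool", "payload": {"rows": [[40,0,0,-1,0,0,0],[40,0,0,-0.7,0,0,0],[40,0,0,0,0,0,0]]}}

```text
time_s: 23.07
tcp_pos: [0.5265, -0.3435, 0.1361]
ee_rot: [[0.274, -0.962, 0.001], [-0.962, -0.274, -0.001], [0.001, -0.0, -1.0]]
wrist_force: [-3.3, 2.5, 2.9]
gripper_width: 0.754
gripper_force: 30.0
```

{"api": "drive_tool", "payload": {"rows": [[100,0,0,0,0,0,0],[100,0,0,0,0,0,0],[100,0,0,0,0,0,0],[100,0,0,0,0,0,0],[100,0,0,10,0,0,0]]}}

```text
time_s: 23.48
tcp_pos: [0.5255, -0.3429, 0.1429]
ee_rot: [[0.273, -0.962, -0.003], [-0.962, -0.273, 0.002], [-0.003, 0.003, -1.0]]
wrist_force: [0.1, 0.8, 0.1]
gripper_width: 0.979
gripper_force: 0.0
```

{"api": "drive_tool", "payload": {"rows": [[100,0,0,30,0,0,0],[100,0,0,40,0,0,0],[100,12,37,0,0,0,0],[100,12,37,0,0,0,0],[100,12,37,0,0,0,0]]}}

```text
time_s: 23.9
tcp_pos: [0.5631, -0.2319, 0.2166]
ee_rot: [[0.272, -0.962, 0.003], [-0.962, -0.272, -0.001], [0.001, -0.003, -1.0]]
wrist_force: [-0.1, -0.1, -0.3]
gripper_width: 0.996
gripper_force: 0.0
```

{"api": "drive_tool", "payload": {"rows": [[100,12,37,0,0,0,0],[100,12,37,0,0,0,0],[100,12,37,0,0,0,0],[60,12,37,0,0,0,0],[60,10,34,0,0,0,0]]}}

```text
time_s: 24.32
tcp_pos: [0.6214, -0.0482, 0.2158]
ee_rot: [[0.274, -0.962, 0.002], [-0.962, -0.274, -0.0], [0.001, -0.002, -1.0]]
wrist_force: [-0.2, -0.4, -0.1]
gripper_width: 0.921
gripper_force: 0.0
```

{"api": "drive_tool", "payload": {"rows": [[60,0,0,0,0,0,0],[60,0,0,0,0,0,0]]}}

```text
time_s: 24.48
tcp_pos: [0.6212, -0.0484, 0.2152]
ee_rot: [[0.277, -0.961, 0.001], [-0.961, -0.277, -0.0], [0.0, -0.001, -1.0]]
wrist_force: [0.6, -0.1, 0.0]
gripper_width: 0.781
gripper_force: 0.0
```

```bash
cat >> h.py <<'E'
def ores(c,s,disp=None):
    # dark blobs on the white sheet, ray-cast edges at top height .015
    P=None;g=c['frame'].astype(int).sum(2);z=c['z_map'];R,t=cam(c,s)
    v,u=np.mgrid[:384,:512];X=np.stack([(u-c['cx'])/c['fx']*z,(v-c['cy'])/c['fy']*z,z],-1)@R.T+t
    f=c['frame'].astype(float);sat=f.max(2)-f.min(2)
    m=(X[...,2]>.0085)&(X[...,2]<.022)&(X[...,0]>.56)&(X[...,0]<.72)&(X[...,1]>-.19)&(X[...,1]<.02)&(z>0)
    n,l,st,ce=cv2.connectedComponentsWithStats(m.astype(np.uint8),connectivity=8);out=[]
    for i in range(1,n):
        if st[i,4]<15: continue
        Q=X[l==i];T=Q[Q[:,2]>.0125]
        if len(T)<8: continue
        (cx,cy),(w,h),a=cv2.minAreaRect((T[:,:2]*1000).astype(np.float32))
        if w>h: a+=90   # a+90 = angle of long side when h>w
        out.append((cx,cy,min(w,h),max(w,h),(a+90)%180,np.median(T[:,2])*1000,ce[i],st[i,4]))
    return out
E
python3 - <<'E'
from h import *
np.set_printoptions(precision=4,suppress=True)
s=sense();print(s['tcp_pos'],s['ee_rot'],s['time_s'])
c=capture('wrist');save(c,'w9')
for o in ores(c,s): print(np.round(o[:6],1),o[6],o[7])
for o in masks_of('ore1',c): print(o['p'],o['xy'],np.median(pts(c,s,o['region']),0))
P=pts(c,s)
E
```

```text
[ 0.6212 -0.0484  0.2152] [[ 0.2768 -0.9609  0.001 ]
 [-0.9609 -0.2768 -0.0001]
 [ 0.0004 -0.0009 -1.    ]] 24.4833
[ 670.  -140.9   14.6   19.6   96.3   14.9] [236.4686  64.9833] 239
[605.8 -78.2  15.4  19.2 106.1  14.9] [276.6619 138.3952] 210
[614.3 -27.6  15.7  18.6 146.7  14.8] [256.9898 178.2398] 196
0.73 [257.5, 176.8] [ 0.6143 -0.0283  0.0147]
0.62 [233.5, 69.7] [ 0.6695 -0.1405  0.0149]
0.46 [276.0, 139.1] [ 0.6062 -0.0782  0.0149]
```

View pics/w9.png

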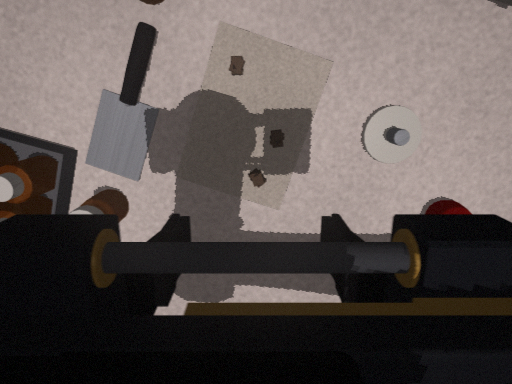

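{"api": "drive_tool", "payload": {"rows": [[50,-8,-15,-36,0,0,0],[50,-8,-15,-36,0,0,0],[50,0,0,-40,0,0,0],[50,0,0,-40,0,0,0],[50,0,0,-30,0,0,0]]}}

```text
time_s: 25.0
tcp_pos: [0.6025, -0.0826, 0.0302]
ee_rot: [[0.27, -0.963, -0.002], [-0.963, -0.27, 0.0], [-0.001, 0.002, -1.0]]
wrist_force: [-1.5, 0.3, 0.1]
gripper_width: 0.504
gripper_force: 0.0
```

{"api": "drive_tool", "payload": {"rows": [[50,0,0,-16,0,0,0],[50,0,0,-10,0,0,0],[50,0,0,-6,0,0,0],[50,0,0,-3,0,0,0],[50,0,0,0,0,0,0]]}}

```text
time_s: 25.42
tcp_pos: [0.605, -0.0809, -0.0017]
ee_rot: [[0.273, -0.962, 0.001], [-0.962, -0.273, 0.0], [0.0, -0.001, -1.0]]
wrist_force: [0.4, -0.2, -0.5]
gripper_width: 0.503
gripper_force: 0.0
```

{"api": "drive_tool", "payload": {"rows": [[5,0,0,-1,0,0,0],[5,0,0,0,0,0,0],[5,0,0,0,0,0,0],[5,0,0,0,0,0,0],[5,0,0,0,0,0,0]]}}

```text
time_s: 25.83
tcp_pos: [0.6047, -0.0803, -0.0028]
ee_rot: [[0.274, -0.962, 0.001], [-0.962, -0.274, 0.0], [0.0, -0.001, -1.0]]
wrist_force: [-1.2, -0.2, 0.1]
gripper_width: 0.21
gripper_force: 0.0
```

{"api": "drive_tool", "payload": {"rows": [[5,0,0,0,0,0,0],[5,0,0,0,0,0,0]]}}

```text
time_s: 26.0
tcp_pos: [0.6047, -0.0803, -0.0029]
ee_rot: [[0.274, -0.962, 0.001], [-0.962, -0.274, -0.0], [0.0, -0.001, -1.0]]
wrist_force: [-0.3, -0.0, 2.3]
gripper_width: 0.182
gripper_force: 30.0
```

{"api": "drive_tool", "payload": {"rows": [[5,0,0,40,0,0,0],[5,0,0,40,0,0,0],[5,0,0,40,0,0,0],[5,-9,-33,20,0,0,0],[5,-10,-33,20,0,0,0]]}}

```text
time_s: 26.42
tcp_pos: [0.5865, -0.1458, 0.1593]
ee_rot: [[0.277, -0.961, 0.004], [-0.961, -0.277, -0.0], [0.001, -0.004, -1.0]]
wrist_force: [-0.6, -0.4, -0.4]
gripper_width: 0.179
gripper_force: 30.0
```

{"api": "drive_tool", "payload": {"rows": [[5,-10,-33,20,0,0,0],[5,-10,-33,20,0,0,0],[5,-10,-33,3,0,0,0],[5,-10,-33,0,0,0,0],[5,-10,-33,0,0,0,0]]}}

```text
time_s: 26.83
tcp_pos: [0.5348, -0.3128, 0.2004]
ee_rot: [[0.274, -0.962, 0.001], [-0.962, -0.274, -0.0], [0.0, -0.001, -1.0]]
wrist_force: [0.2, 0.5, -0.6]
gripper_width: 0.179
gripper_force: 30.0
```

{"api": "drive_tool", "payload": {"rows": [[5,-9,-32,0,0,0,0],[5,0,0,-10,0,0,0],[5,0,0,-15,0,0,0],[5,0,0,-8,0,0,0],[5,0,0,0,0,0,0]]}}

```text
time_s: 27.25
tcp_pos: [0.525, -0.3425, 0.1639]
ee_rot: [[0.273, -0.962, -0.005], [-0.962, -0.273, 0.003], [-0.004, 0.004, -1.0]]
wrist_force: [-0.5, -0.4, -0.5]
gripper_width: 0.181
gripper_force: 30.0
```

Run:
```python
from h import *
np.set_printoptions(precision=4,suppress=True)
s=sense();c=capture('wrist');P=pts(c,s);print(s['tcp_pos'],s['gripper_width'],s['gripper_force']);print('rim',rim(P,[.5265,-.3435,.170],0,.006))
save(c,'w10')
```

```text
[ 0.525  -0.3425  0.1639] 0.18125632871272856 29.99985158443451
rim (array([ 0.5271, -0.3428,  0.0298]), array([0.0009, 0.0017, 0.1703]), 1897)
```

View pics/w10.png

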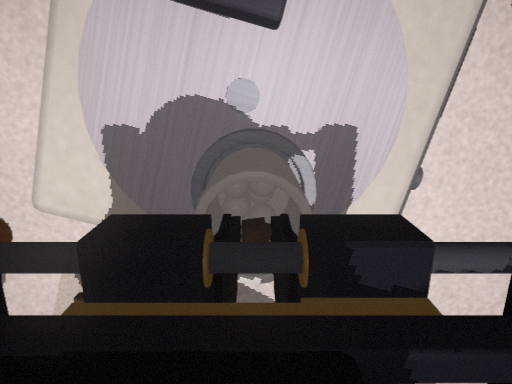

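{"api": "drive_tool", "payload": {"rows": [[45,0,0,0,0,0,0],[45,0,0,0,0,0,0],[45,0,0,0,0,0,0],[45,0,0,0,0,0,0],[45,0,0,20,0,0,0]]}}

```text
time_s: 27.72
tcp_pos: [0.5244, -0.3419, 0.1831]
ee_rot: [[0.273, -0.962, -0.007], [-0.962, -0.273, 0.004], [-0.006, 0.006, -1.0]]
wrist_force: [-0.3, -0.6, -0.9]
gripper_width: 0.422
gripper_force: 0.0
```

{"api": "drive_tool", "payload": {"rows": [[45,0,0,25,0,0,0],[50,9.5,35,0,0,0,0],[50,9.5,35,0,0,0,0.119],[50,9.5,35,0,0,0,0.119],[50,9.5,35,0,0,0,0.119]]}}

```text
time_s: 28.13
tcp_pos: [0.5647, -0.2021, 0.2124]
ee_rot: [[0.597, -0.803, 0.001], [-0.803, -0.597, -0.0], [0.001, -0.001, -1.0]]
wrist_force: [0.8, -1.0, 0.3]
gripper_width: 0.497
gripper_force: 0.0
```

{"api": "drive_tool", "payload": {"rows": [[50,9.5,35,-15,0,0,0.119],[50,9.5,35,-15,0,0,0.119],[50,9.5,35,-20,0,0,0.119],[50,9.5,35,-20,0,0,0],[50,11.5,36,-15,0,0,0]]}}

```text
time_s: 28.55
tcp_pos: [0.6134, -0.0256, 0.1257]
ee_rot: [[0.837, -0.548, -0.001], [-0.548, -0.837, 0.0], [-0.001, 0.0, -1.0]]
wrist_force: [0.5, -0.8, -0.4]
gripper_width: 0.497
gripper_force: 0.0
```

{"api": "drive_tool", "payload": {"rows": [[50,0,0,-15,0,0,0],[50,0,0,0,0,0,0],[50,0,0,0,0,0,0]]}}

```text
time_s: 28.8
tcp_pos: [0.6136, -0.0272, 0.1113]
ee_rot: [[0.837, -0.547, -0.002], [-0.547, -0.837, -0.001], [-0.001, 0.001, -1.0]]
wrist_force: [0.4, -1.0, 0.2]
gripper_width: 0.499
gripper_force: 0.0
```

Run:
```python
from h import *
np.set_printoptions(precision=4,suppress=True)
s=sense();c=capture('wrist');print(s['tcp_pos'],s['ee_rot'],s['gripper_width'])
for o in ores(c,s): print(np.round(o[:6],1),o[6],o[7])
for o in masks_of('ore1',c): print(o['p'],o['xy'],np.median(pts(c,s,o['region']),0))
for o in masks_of('lid',c): print('lid',o['p'],o['xy'],np.median(pts(c,s,o['region']),0))
```

```text
[ 0.6136 -0.0272  0.1113] [[ 0.8371 -0.5471 -0.0017]
 [-0.5471 -0.8371 -0.0006]
 [-0.001   0.0014 -1.    ]] 0.4990784390217375
[ 670.2 -140.9   14.7   20.    97.8   14.9] [341.2332  42.9269] 506
[614.8 -27.9  15.   19.6 135.6  15. ] [256.3716 181.3142] 366
0.73 [258.7, 181.5] [ 0.6158 -0.0285  0.0149]
0.64 [339.8, 46.6] [ 0.6705 -0.1397  0.0147]
```

{"api": "drive_tool", "payload": {"rows": [[50,0.5,0,-38,0,0,-0.1],[50,0,0,-38,0,0,0],[50,0,0,-22,0,0,0],[50,0,0,-10,0,0,0],[50,0,0,-6,0,0,0]]}}

```text
time_s: 29.37
tcp_pos: [0.6143, -0.0285, -0.0029]
ee_rot: [[0.777, -0.63, -0.001], [-0.63, -0.777, -0.0], [-0.0, 0.001, -1.0]]
wrist_force: [0.3, 1.0, -0.4]
gripper_width: 0.501
gripper_force: 0.0
```

{"api": "drive_tool", "payload": {"rows": [[5,0,0,0,0,0,0],[5,0,0,0,0,0,0],[5,0,0,0,0,0,0],[5,0,0,0,0,0,0],[5,0,0,0,0,0,0]]}}

```text
time_s: 29.78
tcp_pos: [0.6152, -0.0272, -0.001]
ee_rot: [[0.778, -0.628, 0.002], [-0.628, -0.778, 0.0], [0.002, -0.002, -1.0]]
wrist_force: [0.5, -0.9, -0.4]
gripper_width: 0.204
gripper_force: 0.0
```

{"api": "drive_tool", "payload": {"rows": [[5,0,0,0,0,0,0],[5,0,0,0,0,0,0],[5,0,0,0,0,0,0]]}}

```text
time_s: 30.03
tcp_pos: [0.6151, -0.0273, -0.0012]
ee_rot: [[0.778, -0.628, 0.002], [-0.628, -0.778, -0.0], [0.001, -0.001, -1.0]]
wrist_force: [-1.0, 0.1, 5.0]
gripper_width: 0.182
gripper_force: 30.0
```

{"api": "drive_tool", "payload": {"rows": [[5,0,0,40,0,0,0],[5,0,0,40,0,0,0],[5,0,0,40,0,0,0],[5,-9.5,-34,20,0,0,0],[5,-9.5,-34,20,0,0,0]]}}

```text
time_s: 30.45
tcp_pos: [0.5963, -0.0947, 0.1601]
ee_rot: [[0.78, -0.626, 0.004], [-0.626, -0.78, 0.0], [0.002, -0.003, -1.0]]
wrist_force: [0.3, -0.8, -0.6]
gripper_width: 0.18
gripper_force: 30.0
```

{"api": "drive_tool", "payload": {"rows": [[5,-9.5,-34,20,0,0,0],[5,-9.5,-34,20,0,0,0],[5,-9.5,-34,0,0,0,0],[5,-9.5,-34,0,0,0,0],[5,-9.5,-34,0,0,0,0]]}}

```text
time_s: 30.87
tcp_pos: [0.5472, -0.2667, 0.198]
ee_rot: [[0.778, -0.629, 0.001], [-0.629, -0.778, 0.0], [0.0, -0.001, -1.0]]
wrist_force: [0.6, 0.0, -0.3]
gripper_width: 0.18
gripper_force: 30.0
```

{"api": "drive_tool", "payload": {"rows": [[5,-9.5,-34,0,0,0,0],[5,-9.5,-34,0,0,0,0],[5,-3,-11,0,0,0,0],[5,0,0,-20,0,0,0],[5,0,0,-13,0,0,0]]}}

```text
time_s: 31.28
tcp_pos: [0.5253, -0.3451, 0.1636]
ee_rot: [[0.776, -0.631, 0.0], [-0.631, -0.776, 0.001], [-0.0, -0.001, -1.0]]
wrist_force: [-0.0, -0.0, -0.3]
gripper_width: 0.175
gripper_force: 30.0
```

{"api": "drive_tool", "payload": {"rows": [[5,0,0,0,0,0,0],[5,0,0,0,0,0,0]]}}

```text
time_s: 31.45
tcp_pos: [0.5255, -0.344, 0.1638]
ee_rot: [[0.778, -0.628, -0.002], [-0.628, -0.778, 0.001], [-0.002, 0.001, -1.0]]
wrist_force: [1.2, -0.4, 0.6]
gripper_width: 0.177
gripper_force: 30.0
```

{"api": "drive_tool", "payload": {"rows": [[45,0,0,0,0,0,0],[45,0,0,0,0,0,0],[45,0,0,0,0,0,0],[45,0,0,0,0,0,0],[45,0,0,20,0,0,0]]}}

```text
time_s: 31.87
tcp_pos: [0.5239, -0.3429, 0.1811]
ee_rot: [[0.777, -0.629, -0.007], [-0.629, -0.777, 0.004], [-0.008, 0.001, -1.0]]
wrist_force: [-1.0, -0.1, -0.2]
gripper_width: 0.422
gripper_force: 0.0
```

{"api": "drive_tool", "payload": {"rows": [[45,0,0,25,0,0,0],[50,20.5,29,0,0,0,0.115],[50,20.5,29,0,0,0,0.115],[50,20.5,29,0,0,0,0.115],[50,20.5,29,0,0,0,0.115]]}}

```text
time_s: 32.28
tcp_pos: [0.6087, -0.2272, 0.2105]
ee_rot: [[0.977, -0.213, 0.001], [-0.213, -0.977, -0.0], [0.001, -0.0, -1.0]]
wrist_force: [0.3, -0.2, 0.4]
gripper_width: 0.499
gripper_force: 0.0
```

{"api": "drive_tool", "payload": {"rows": [[50,20.5,29,-10,0,0,0.115],[50,20.5,29,-20,0,0,0.115],[50,20.5,29,-20,0,0,0.115],[50,0,0,-30,0,0,0],[50,0,0,-20,0,0,0]]}}

```text
time_s: 32.7
tcp_pos: [0.6698, -0.1387, 0.1072]
ee_rot: [[0.992, 0.128, -0.002], [0.128, -0.992, 0.001], [-0.002, -0.001, -1.0]]
wrist_force: [-1.0, -0.5, -1.1]
gripper_width: 0.5
gripper_force: 0.0
```

{"api": "drive_tool", "payload": {"rows": [[50,0,0,0,0,0,0],[50,0,0,0,0,0,0]]}}

```text
time_s: 32.87
tcp_pos: [0.6691, -0.1414, 0.1091]
ee_rot: [[0.992, 0.125, -0.002], [0.125, -0.992, -0.001], [-0.002, 0.0, -1.0]]
wrist_force: [0.0, -0.3, 1.0]
gripper_width: 0.501
gripper_force: 0.0
```

Run:
```python
from h import *
np.set_printoptions(precision=4,suppress=True)
s=sense();c=capture('wrist');print(s['tcp_pos'],s['ee_rot'],s['gripper_width'])
for o in ores(c,s): print(np.round(o[:6],1),o[6],o[7])
c=capture('top');P=pts(c)
for o in masks_of('ore1',c): print(o['p'],o['xy'],np.median(pts(c,s,o['region']),0))
Q=box(P,(.5265,-.343),.026,.09,.2);print(np.histogram(Q[:,2],12,(.09,.18))[0])
Q=box(P,(.478,-.117),.1,.028,.042);print('lidknob',len(Q),circ(Q))
```

```text
[ 0.6691 -0.1414  0.1091] [[ 0.9921  0.1255 -0.0021]
 [ 0.1255 -0.9921 -0.0006]
 [-0.0021  0.0003 -1.    ]] 0.5006890755063396
[ 670.4 -141.    14.9   19.3   96.3   15. ] [255.7307 182.6533] 375
0.53 [411.5, 229.6] [ 0.5231 -0.3376  0.1478]
0.52 [405.2, 218.8] [ 0.5379 -0.3373  0.1358]
[  7  19   8  29  56 113  39  12  14   8  17   0]
lidknob 44 [ 0.4788 -0.1187  0.0062]
```

{"api": "drive_tool", "payload": {"rows": [[50,0.5,0,-38,0,0,0],[50,0,0,-38,0,0,0],[50,0,0,-20,0,0,0],[50,0,0,-10,0,0,0],[50,0,0,-6,0,0,0]]}}

```text
time_s: 33.43
tcp_pos: [0.6703, -0.1419, -0.0023]
ee_rot: [[0.992, 0.125, 0.0], [0.125, -0.992, -0.0], [0.0, 0.0, -1.0]]
wrist_force: [0.8, -0.5, 0.8]
gripper_width: 0.502
gripper_force: 0.0
```

{"api": "drive_tool", "payload": {"rows": [[5,0,0,0,0,0,0],[5,0,0,0,0,0,0],[5,0,0,0,0,0,0],[5,0,0,0,0,0,0],[5,0,0,0,0,0,0]]}}

```text
time_s: 33.85
tcp_pos: [0.6709, -0.1414, -0.0008]
ee_rot: [[0.992, 0.125, 0.003], [0.125, -0.992, -0.0], [0.003, 0.0, -1.0]]
wrist_force: [-0.3, -0.4, 4.4]
gripper_width: 0.212
gripper_force: 30.1
```

{"api": "drive_tool", "payload": {"rows": [[5,0,0,0,0,0,0],[5,0,0,0,0,0,0],[5,0,0,0,0,0,0]]}}

```text
time_s: 34.1
tcp_pos: [0.6709, -0.1414, -0.0008]
ee_rot: [[0.992, 0.125, 0.002], [0.125, -0.992, -0.0], [0.002, 0.001, -1.0]]
wrist_force: [-1.1, 0.1, 6.6]
gripper_width: 0.215
gripper_force: 30.0
```

{"api": "drive_tool", "payload": {"rows": [[5,0,0,40,0,0,0],[5,0,0,40,0,0,0],[5,0,0,40,0,0,0],[5,0,0,40,0,0,0],[5,-20,-29,20,0,0,0]]}}

```text
time_s: 34.52
tcp_pos: [0.6548, -0.1677, 0.1832]
ee_rot: [[0.991, 0.131, 0.011], [0.131, -0.991, -0.001], [0.01, 0.003, -1.0]]
wrist_force: [1.4, -0.9, 1.0]
gripper_width: 0.206
gripper_force: 30.0
```

{"api": "drive_tool", "payload": {"rows": [[5,-20,-29,20,0,0,0],[5,-20,-29,0,0,0,0],[5,-20,-29,0,0,0,0],[5,-20,-29,0,0,0,0],[5,-20,-29,0,0,0,0]]}}

```text
time_s: 34.93
tcp_pos: [0.5486, -0.3163, 0.1975]
ee_rot: [[0.992, 0.125, -0.0], [0.125, -0.992, 0.0], [-0.0, -0.0, -1.0]]
wrist_force: [0.7, -0.3, 0.1]
gripper_width: 0.21
gripper_force: 30.0
```

{"api": "drive_tool", "payload": {"rows": [[5,-20,-27,0,0,0,0],[5,-4,-2,0,0,0,0],[5,0,0,-20,0,0,0],[5,0,0,-13,0,0,0],[5,0,0,0,0,0,0]]}}

```text
time_s: 35.35
tcp_pos: [0.5238, -0.3433, 0.1611]
ee_rot: [[0.992, 0.124, -0.006], [0.124, -0.992, 0.004], [-0.005, -0.004, -1.0]]
wrist_force: [-0.2, 0.4, -0.5]
gripper_width: 0.215
gripper_force: 30.0
```

{"api": "drive_tool", "payload": {"rows": [[5,0,0,0,0,0,0],[5,0,0,0,0,0,0]]}}

```text
time_s: 35.52
tcp_pos: [0.5267, -0.3443, 0.1654]
ee_rot: [[0.992, 0.126, 0.001], [0.126, -0.992, -0.001], [0.001, 0.001, -1.0]]
wrist_force: [-0.4, -0.3, 1.2]
gripper_width: 0.212
gripper_force: 30.0
```

{"api": "drive_tool", "payload": {"rows": [[45,0,0,0,0,0,0],[45,0,0,0,0,0,0],[45,0,0,0,0,0,0],[45,0,0,0,0,0,0],[45,0,0,20,0,0,0]]}}

```text
time_s: 35.93
tcp_pos: [0.5238, -0.343, 0.1809]
ee_rot: [[0.992, 0.124, -0.007], [0.124, -0.992, 0.004], [-0.007, -0.005, -1.0]]
wrist_force: [-0.2, 0.9, -0.3]
gripper_width: 0.433
gripper_force: 0.0
```

{"api": "drive_tool", "payload": {"rows": [[45,0,0,25,0,0,0],[50,-7,33,0,0,0,0],[50,-7,33,0,0,0,0],[50,-7,33,0,0,0,0],[50,-7,33,0,0,0,0]]}}

```text
time_s: 36.35
tcp_pos: [0.4975, -0.2113, 0.2099]
ee_rot: [[0.992, 0.124, 0.001], [0.124, -0.992, -0.0], [0.001, 0.0, -1.0]]
wrist_force: [0.7, 0.6, 0.0]
gripper_width: 0.499
gripper_force: 0.0
```

{"api": "drive_tool", "payload": {"rows": [[50,-7,33,-20,0,0,0],[50,-7,33,-30,0,0,0],[50,-5.5,28,-30,0,0,0],[50,0,0,-20,0,0,0],[50,0,0,0,0,0,0]]}}

```text
time_s: 36.77
tcp_pos: [0.4757, -0.1195, 0.1086]
ee_rot: [[0.992, 0.127, -0.008], [0.127, -0.992, 0.0], [-0.008, -0.001, -1.0]]
wrist_force: [0.6, -0.1, -1.5]
gripper_width: 0.5
gripper_force: 0.0
```

{"api": "drive_tool", "payload": {"rows": [[50,0,0,0,0,0,0],[50,0,0,0,0,0,0]]}}

```text
time_s: 36.93
tcp_pos: [0.4805, -0.1215, 0.1134]
ee_rot: [[0.992, 0.125, 0.003], [0.125, -0.992, -0.001], [0.003, 0.001, -1.0]]
wrist_force: [-0.6, -0.2, 1.0]
gripper_width: 0.499
gripper_force: 0.0
```

Run:
```python
from h import *
np.set_printoptions(precision=4,suppress=True)
s=sense();c=capture('wrist');print(s['tcp_pos'],s['ee_rot'],s['gripper_width'],s['time_s']);P=pts(c,s)
for o in masks_of('lid',c): print(o['p'],o['xy'])
Q=box(P,(.48,-.118),.08,.027,.042);print('knob',len(Q),circ(Q),np.median(Q,0),np.ptp(Q,axis=0))
print('disc',outer(P,[.48,-.118],.005,.014,.025,.05))
c=capture('top');P=pts(c)
for o in masks_of('ore1',c): print(o['p'],o['xy'],np.median(pts(c,s,o['region']),0))
Q=box(P,(.5265,-.343),.026,.09,.2);print(np.histogram(Q[:,2],12,(.09,.18))[0])
cv2.imwrite('pics/t5.png',cv2.resize(cv2.cvtColor(c['frame'],4)[130:300,200:470],(800,504)))
```

```text
[ 0.4805 -0.1215  0.1134] [[ 0.9922  0.1249  0.0029]
 [ 0.1249 -0.9922 -0.0005]
 [ 0.0028  0.0009 -1.    ]] 0.49903840164730456 36.9333
0.65 [252.4, 180.6]
knob 408 [ 0.4823 -0.1182  0.0062] [ 0.4827 -0.1182  0.0344] [0.017  0.0173 0.0099]
disc (array([ 0.4816, -0.1184,  0.0322]), 36)
[  0   8   4  32  66 139  35  11  16  15  18   0]
```

View pics/t5.png

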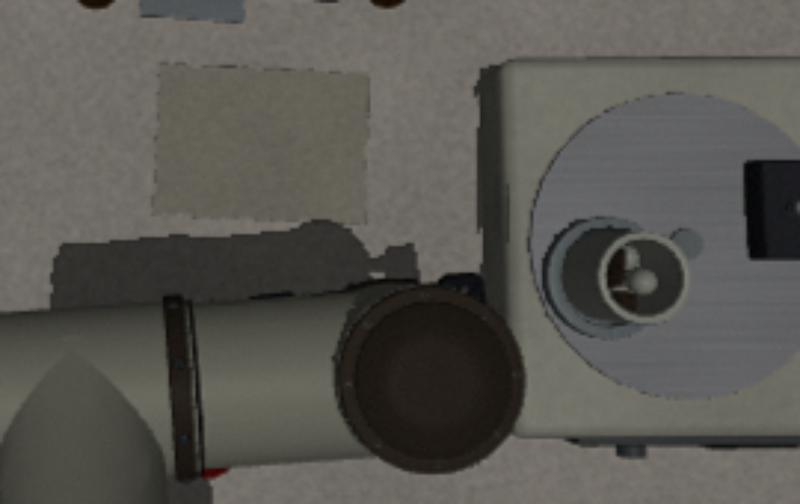

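{"api": "drive_tool", "payload": {"rows": [[50,0.5,3.5,-35,0,0,0],[50,0,0,-35,0,0,0],[50,0,0,-20,0,0,0],[50,0,0,-12,0,0,0],[50,0,0,-4,0,0,0]]}}

```text
time_s: 37.55
tcp_pos: [0.4784, -0.118, 0.0043]
ee_rot: [[0.992, 0.124, -0.003], [0.124, -0.992, -0.0], [-0.003, -0.0, -1.0]]
wrist_force: [0.2, -0.2, 0.2]
gripper_width: 0.499
gripper_force: 0.0
```

{"api": "drive_tool", "payload": {"rows": [[5,0,0,0,0,0,0],[5,0,0,0,0,0,0],[5,0,0,0,0,0,0],[5,0,0,0,0,0,0],[5,0,0,0,0,0,0]]}}

```text
time_s: 37.97
tcp_pos: [0.4803, -0.1175, 0.007]
ee_rot: [[0.992, 0.125, 0.002], [0.125, -0.992, 0.0], [0.002, 0.0, -1.0]]
wrist_force: [-0.0, -2.0, 1.6]
gripper_width: 0.206
gripper_force: 0.7
```

{"api": "drive_tool", "payload": {"rows": [[5,0,0,0,0,0,0],[5,0,0,0,0,0,0],[5,0,0,0,0,0,0]]}}

```text
time_s: 38.22
tcp_pos: [0.4802, -0.1175, 0.007]
ee_rot: [[0.992, 0.125, 0.002], [0.125, -0.992, -0.0], [0.002, 0.0, -1.0]]
wrist_force: [-0.9, 0.0, 6.5]
gripper_width: 0.196
gripper_force: 30.0
```

{"api": "drive_tool", "payload": {"rows": [[5,0,0,8,0,0,0],[5,0,0,20,0,0,0],[5,0,0,35,0,0,0],[5,0,0,40,0,0,0],[5,0,0,40,0,0,0]]}}

```text
time_s: 38.63
tcp_pos: [0.4783, -0.1174, 0.1503]
ee_rot: [[0.992, 0.125, -0.002], [0.125, -0.992, 0.0], [-0.002, -0.0, -1.0]]
wrist_force: [2.6, -0.2, -1.7]
gripper_width: 0.195
gripper_force: 30.0
```

{"api": "drive_tool", "payload": {"rows": [[5,0,0,35,0,0,0],[5,2,-10,20,0,0,0],[5,5,-25,10,0,0,0],[5,6.5,-33,0,0,0,0],[5,6.5,-33,0,0,0,0]]}}

```text
time_s: 39.05
tcp_pos: [0.4997, -0.2188, 0.2156]
ee_rot: [[0.992, 0.127, 0.003], [0.127, -0.992, 0.0], [0.003, -0.0, -1.0]]
wrist_force: [0.4, 1.7, -1.5]
gripper_width: 0.197
gripper_force: 30.0
```

{"api": "drive_tool", "payload": {"rows": [[5,6.5,-33,0,0,0,0],[5,6.5,-33,0,0,0,0],[5,6.5,-33,0,0,0,0],[5,5,-20,0,0,0,0],[5,2,-6,0,0,0,0]]}}

```text
time_s: 39.47
tcp_pos: [0.5256, -0.3461, 0.2129]
ee_rot: [[0.993, 0.122, -0.001], [0.122, -0.993, 0.0], [-0.001, -0.001, -1.0]]
wrist_force: [-0.4, -0.1, -1.4]
gripper_width: 0.198
gripper_force: 30.0
```

{"api": "drive_tool", "payload": {"rows": [[5,0,0,0,0,0,0],[5,0,0,0,0,0,0],[5,0,0,0,0,0,0]]}}

```text
time_s: 39.72
tcp_pos: [0.5256, -0.3422, 0.214]
ee_rot: [[0.992, 0.126, -0.0], [0.126, -0.992, 0.001], [-0.0, -0.001, -1.0]]
wrist_force: [0.3, 0.4, -1.2]
gripper_width: 0.194
gripper_force: 30.0
```

Run:
```python
from h import *
np.set_printoptions(precision=4,suppress=True)
s=sense();c=capture('wrist');print(s['tcp_pos'],s['ee_rot'],s['gripper_width'],s['gripper_force']);P=pts(c,s)
tc=s['tcp_pos']
Q=box(P,tc[:2],.045,tc[2]-.007,tc[2]+.012)
A=np.c_[Q[:,:2]-tc[:2],np.ones(len(Q))];
for _ in range(4):
    p=np.linalg.lstsq(A,Q[:,2],rcond=None)[0];k=abs(Q[:,2]-A@p)<.002;Q,A=Q[k],A[k]
print('disc plane',len(Q),p)
print('disc',outer(P,tc[:2],tc[2]-.003,tc[2]+.010,.025,.05))
Q=box(P,[.5265,-.3435],.05,.165,.175);print('jar rim seen',len(Q),outer(P,[.5265,-.3435],.164,.175,.025,.045) if len(Q)>100 else '')
```

```text
[ 0.5256 -0.3422  0.214 ] [[ 0.992   0.1259 -0.0004]
 [ 0.1259 -0.992   0.0006]
 [-0.0003 -0.0007 -1.    ]] 0.19364496922130794 29.999257922172546
disc plane 4712 [-0.004   0.0014  0.2176]
disc (array([ 0.5268, -0.3421,  0.0323]), 23)
jar rim seen 944 (array([ 0.5274, -0.3425,  0.0327]), 15)
```

{"api": "drive_tool", "payload": {"rows": [[5,0.6,-0.6,-8,0,0,0],[5,0,0,-12,0,0,0],[5,0,0,-8,0,0,0],[5,0,0,-4,0,0,0],[5,0,0,-3,0,0,0]]}}

```text
time_s: 40.18
tcp_pos: [0.5263, -0.3435, 0.1781]
ee_rot: [[0.992, 0.125, -0.001], [0.125, -0.992, 0.0], [-0.001, -0.001, -1.0]]
wrist_force: [0.5, -0.1, -0.8]
gripper_width: 0.195
gripper_force: 30.0
```

{"api": "drive_tool", "payload": {"rows": [[5,0,0,-2,0,0,0],[5,0,0,-2,0,0,0],[5,0,0,-1.5,0,0,0],[5,0,0,0,0,0,0]]}}

```text
time_s: 40.52
tcp_pos: [0.5266, -0.3441, 0.1734]
ee_rot: [[0.992, 0.125, -0.0], [0.125, -0.992, 0.0], [-0.0, -0.0, -1.0]]
wrist_force: [0.8, 0.6, -1.7]
gripper_width: 0.197
gripper_force: 30.0
```

Nearly down, with no contact force yet. I'll lower a touch more, release and back off.

{"api": "drive_tool", "payload": {"rows": [[5,0,0,-0.7,0,0,0],[5,0,0,0,0,0,0],[45,0,0,0,0,0,0],[45,0,0,0,0,0,0],[45,0,0,0,0,0,0]]}}

```text
time_s: 40.93
tcp_pos: [0.5268, -0.3442, 0.1731]
ee_rot: [[0.992, 0.125, 0.001], [0.125, -0.992, -0.0], [0.001, 0.0, -1.0]]
wrist_force: [0.1, -0.6, 0.3]
gripper_width: 0.342
gripper_force: 0.0
```

{"api": "drive_tool", "payload": {"rows": [[45,0,0,0,0,0,0],[45,0,0,15,0,0,0],[45,0,0,30,0,0,0],[45,0,0,40,0,0,0],[45,0,0,20,0,0,0]]}}

```text
time_s: 41.35
tcp_pos: [0.5277, -0.3452, 0.2828]
ee_rot: [[0.992, 0.125, 0.005], [0.125, -0.992, -0.004], [0.005, 0.005, -1.0]]
wrist_force: [1.0, -0.9, 1.6]
gripper_width: 0.449
gripper_force: 0.0
```

{"api": "drive_tool", "payload": {"rows": [[45,0,0,0,0,0,0],[45,0,0,0,0,0,0]]}}

```text
time_s: 41.52
tcp_pos: [0.5271, -0.3442, 0.2796]
ee_rot: [[0.992, 0.125, 0.004], [0.125, -0.992, -0.001], [0.004, 0.001, -1.0]]
wrist_force: [-0.3, -0.5, -1.4]
gripper_width: 0.45
gripper_force: 0.0
```

Run:
```python
from h import *
np.set_printoptions(precision=4,suppress=True)
s=sense();c=capture('wrist');print(s['tcp_pos'],s['gripper_width'],s['time_s']);P=pts(c,s);save(c,'w12')
Q=box(P,[.527,-.343],.045,.166,.186);A=np.c_[Q[:,:2]-[.527,-.343],np.ones(len(Q))]
for _ in range(4):
    p=np.linalg.lstsq(A,Q[:,2],rcond=None)[0];k=abs(Q[:,2]-A@p)<.002;Q,A=Q[k],A[k]
print('disc plane',len(Q),p,outer(P,[.527,-.343],.17,.182,.025,.045))
print('holder',outer(P,[.527,-.343],.097,.106))
c=capture('scene');P=pts(c);Q=box(P,(.563,.3155),.025,.172,.19);print('gate knob',circ(Q))
for k in('bottle_a','bulb','beaker'):
    for o in search_frame(k,c)[:2]: print(k,o['p'],o['xy'])
```

```text
[ 0.5271 -0.3442  0.2796] 0.4497644210032284 41.5167
disc plane 3910 [-0.0014 -0.0011  0.1766] (array([ 0.528 , -0.3436,  0.0323]), 36)
holder (array([ 0.5274, -0.3429,  0.046 ]), 22)
gate knob [0.5632 0.3167 0.0058]
bottle_a 0.83 [200.6, 247.9]
bottle_a 0.77 [165.3, 185.8]
bulb 0.62 [220.2, 205.1]
bulb 0.46 [300.1, 181.3]
beaker 0.94 [327.9, 209.2]
```

View pics/w12.png

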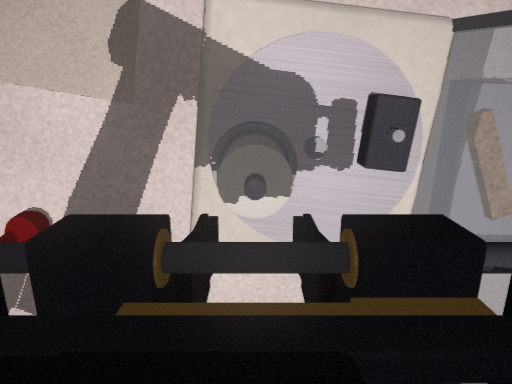

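The picture shows the lid flat on the jar, with its knob at (255,187). The disc top is level at z = 0.1766 and centred on the holder. The gate is home and nothing has been spilt, so I'm handing in.

```bash
python3 -c "
from station import finish_job
print(finish_job())"
```

```text
the job is handed in; nothing more can be done
None
```

The job is handed in, with no verdict returned. My last measurements show the lidded jar upright in the mill holder and the gate home; all three ore lumps and the balls went in, but I never counted all five balls, and I saw no spill.

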